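Swap the blown cartridge fuse in the sloped fuse console

ROBOT

A 6-joint arm with a two-finger parallel gripper is mounted at the origin on a cart in front of the work surface, level with it; the furniture and walls round the work are solid. World frame = base frame: x ahead of the robot, y to its left, z up, the work surface at z = 0. Lengths are in m, angles in rad, forces in N, time in s.
With the tool pointing down it reaches from about 0.35 to 0.975 m from the base axis. Payload 7.1 kg.
Tool frame: the origin (TCP) lies on the centre line of the jaws, within the pads' length; the fingertips stand 8 mm ahead of it and the grasp point (between the pads) lies 11 mm behind it; x points along the fingers, z is the direction in which the jaws open and shut, and the axes are right-handed (so a half turn about x gives the same grasp; the last joint's range is limited). The gripper opens to 88 mm and grips with 3 to 60 N. Pads are 20 mm wide; open, the fingers measure 115 mm over their backs; the gripper's body (75 mm by 178 mm) begins 61 mm behind the grasp point.
Start: joints at [-1.196, 0.423, 1.63, -0, 1.089, -0.019], TCP at [0.24, -0.577, 0.231] pointing down, gripper open.
Joint ranges: [-3, 3], [-0.9, 2.11], [0.09, 2.58], [-1.31, 4.45], [0.11, 2.69], [-2.54, 2.54]. Speed limits (rad/s): [2.39, 2.39, 3.01, 3.14, 3.14, 3.14].

INTERFACE

Orientations are given as a unit quaternion [x, y, z, w].
In Python, from bench import env, optics, workorder, finder gives the robot as it stands.
- The arm moves only by the tool send_rows, never from a script. Its argument "commands" is text: rows parted by semicolons, each of 5 numbers parted by spaces: the shift along the tool's x, y, z in m, then the turn about the tool's x in rad, then the closure, from 0 (fully open) to 1 (shut). A call has 1 to 10 rows; each row shifts and turns the commanded pose from where the row before left it, along the tool's axes as they then stand; what a row does not reach is not made up. A row lasts 1/8 s, in which the tool goes at most 62.5 mm and 10.7 degrees, less where a joint would pass 70% of its speed; a pose out of reach is approached as far as the arm can. A call is refused whole if a number of a shift passes 0.0625 or a number of a turn 0.188, either way. A call with a gripper value outside its range is refused whole. The fingers move at their own pace and stop on an object; "newtons" is the grip in N (left out, the last holds). Time passes only in rows, so rows that do not move let the fingers close. It gives the time, the measured TCP pose, the force and the opening at its end, in the units of the state.
- env.observe(): the state, without advancing time (a new reading comes with each control period).
- optics.get_image(name): name is "side" or "top"; returns the picture (400x640x3 uint8, red, green, blue); there is no depth.
- optics.calibration(name): a dict with "fx", "fy", "cx", "cy" (pixels), "k1" (the pictures are not rectified: a ray, as slopes to the right and down, at radius r is drawn at 1 + k1 r^2 times it, then the intrinsics apply), "camera_from_world" (4x4, takes a point from world to camera coordinates). Camera axes: x right, y down, z forward; pixel columns grow to the right and rows downward; lengths in m; the calibration is good to about 2 mm. A picture is of the moment at which its call begins. calibration takes no time and is no camera call.
- workorder.job_done(): hands the job in, once; it reports no verdict.
Trained networks look in the newest picture that a camera, given by its name, has taken for a name from the list of things; names that differ only in an ending like _2 or _b are one class to them, and where a whole thing is asked for, a point or a joint stands for the part that bears it (a point fixed in the world has none). Each returns a list of dicts, best first, with "conf" (0 to 1); they miss things now and then, are a little off and sometimes report something else, mostly with a low value. They report only what shows in the picture. A call takes as long as a camera call. They do not tell look-alikes from the thing itself.
- finder.spot_in(camera, name): "xyz" ([x, y, z] in m, in world coordinates, good to about 4 mm: the middle of the surface that is visible of it).
- finder.regions_of(camera, name): "region" (400x640 bool, what is visible of it).
- finder.tip_of(camera, name): "xyz" ([x, y, z] in m, in world coordinates, good to about 4 mm: a listed point, or the origin of a listed thing).
The state is a dict: "time_s": time; "joint_positions": joint angles; "qvel": joint speeds; "effort": joint torques, N m; "eef_pos": TCP position; "orientation": TCP orientation; "contact_force": force on the tool from outside, world axes, zero at the start; "torque": the same for the moment, N m; "opening": finger opening in m.
Only numpy, scipy, OpenCV 4.12 (cv2) and the standard library are available. Lean on these libraries where they do the work, as an engineer would, in place of code of your own. Each camera call takes 0.05 s, during which the arm holds its last target. There are 200 camera calls.

TASK

Replace the blown cartridge fuse in the sloped console, the one whose striker pin has popped out of its upper end. Roll it sideways out of its clips towards the springy jaws, without straining the bent-over lips of the stiff jaws by pulling straight out, and lay it in the empty black parts tray. Then snap the spare fuse from the bench fully home in the empty clips; leave the good fuses in place and the other things on the bench where they are.

Things in the scene. Friction and masses are not known exactly. Their poses are not given: they have to be found in the camera images.
- console: Sloped desk console, fixed: grey sheet-metal box with black end cheeks, 252 mm wide (y), 189 mm deep (x), left of the robot and facing right. Its flat face rises at 32 deg from 28 to 125 mm high, up to a ledge with brass studs. Origin: on the underside, below the middle of the face; x from its low front to its rear, y to its left, z up. Its x points about to world y+, 1.4 to 2.0 rad from world x.
- fuse_base: Brown moulded base on the console's face, 138 mm (x, up the slope) by 222 mm (y, as the console's), 6 mm thick; z straight out of the face, 32 deg off vertical. Origin: middle, on the face. Three ways, 62 mm apart, fuse axes up the slope. Per way two clips, 10 mm wide, 30 mm up and down from the seat; each has a stiff jaw before a black post and a springy leaf. Stops 1.5 mm below the lower ends.
- jaw_lips: The six bent-over brass lips of the stiff jaws, fixed, which do not give; origin and axes as fuse_base. They reach over the fuse: tips 10.5 mm above and 4.7 mm beside its axis, overlapping it by 6 mm, so a straight pull is blocked. Tips stand 35 mm over the face; the black posts 26 mm, and 19.5 mm sideways of the fuse axis. The blown fuse must not be forced against the lips with over 25 N.
- seat_left (a point): Centre of a seated fuse in the console's left (y+) way, 24 mm out of the face; axes as fuse_base. Springy leaves on its y- side: hinged at the foot, flared out at the top, 16 mm above the axis. Pushed 8 to 10 mm that way (10 N in all), a fuse is clear of the stiff jaws and comes out; a fuse goes in 9 mm off to that side, is pressed to seat height, then let back.
- seat_middle (a point): Centre of a seated fuse in the middle way, as in the left way. Springy leaves on its y- side.
- seat_right (a point): Centre of a seated fuse in the console's right (y-) way, the same mirrored. Springy leaves on its y+ side.
- blown_fuse: Blown cartridge fuse, 40 to 85 g: white ceramic tube 19.6 mm in diameter, 42 mm long, between steel end caps 21 mm in diameter and 17 mm long; 76 mm over the caps. A steel striker pin, 7 mm thick, stands 14 mm out of its upper (x+) cap; the good ones have none. Origin: centre of the fuse without pin; x along its axis. Starts in any of the three ways.
- good_fuse_a: Good fuse, the same without the pin, clipped into another way; stays there.
- good_fuse_b: Good fuse like good_fuse_a, clipped into the remaining way; stays there.
- spare_fuse: Spare fuse, same as the good ones (21 mm by 76 mm, plain flat ends), lying on the bench between console and tray. Origin: its centre, 10.5 mm above the bench; x along its axis. Either way round fits the clips.
- tray: Loose, empty black parts tray right of the robot, 115 mm (x) by 135 mm (y), walls 3 mm thick and 25 mm high with a rim turned out 3 mm, floor 3 mm thick, 300 g. Origin: middle of the underside. A fuse on its floor has its centre 13.5 mm above the underside.
- jar: Clear screw jar with black lid, 48 mm in diameter, 58 mm tall; leave. Origin: middle of the underside.
- driver: Blue screwdriver, 134x18x18 mm, lying along the bench's front edge; leave. Origin: middle of the underside.
- loupe: Black eye loupe standing at the bench's front edge, 41 mm in diameter, 34 mm tall; leave. Origin: middle of the underside.
- module: Blue potted module, 32x48x30 mm, beyond the spare fuse; leave. Origin: middle of the underside.
There are look-alikes about, which are no part of the job. Leave any green look-alike of the spare_fuse alone.

How it is judged:
By the outcome, as a careful person would: the job done as asked, in the order asked, and still so for the second after the job is handed in, with the robot touching nothing.
It also fails if it takes over 48 s, if anything falls off the work surface, if the arm or the gripper's body presses on something with over 40 N, if the wrist force passes 120 N, or if a joint passes its speed limit or range.

## Working session

There is one attempt and no reset: what is moved stays moved. The work goes in short steps, Python scripts to look and compute and a tool call to move; the robot and the scene stay as the last step left them, time stands still between calls to the robot, and variables do not carry over. Pictures are saved under pics/ and viewed, about 8 in all and at most 12, crops included, and the job is handed in when it is done.

Besides the shell and the picture viewer there is one more tool, called after "Emit:" as a command line: name --argument value ..., lists and objects as JSON in quotes. send_rows: Moves the arm, as the interface text tells. Its arguments: {"type":"object","properties":{"commands":{"type":"string"},"newtons":{"type":"number"}},"required":["commands"]}

```bash
ls; mkdir -p pics
python3 - <<'E'
from bench import env, optics, workorder, finder
import cv2,numpy as np
s=env.observe()
for k,v in s.items(): print(k,np.round(v,4))
for c in ("side","top"):
    im=optics.get_image(c); cv2.imwrite(f"pics/{c}0.png",im[:,:,::-1])
    K=optics.calibration(c); print(c,{k:np.round(v,4).tolist() for k,v in K.items()})
    for n in ["fuse_base","seat_left","seat_middle","seat_right","blown_fuse","good_fuse_a","spare_fuse","tray","console","jar","module","jaw_lips"]:
        print(n,[(np.round(d["xyz"],4).tolist(),round(d["conf"],2)) for d in finder.tip_of(c,n)])
E
```

```text
pics
time_s 0.0
joint_positions [-1.196   0.4238  1.6307  0.      1.0886 -0.019 ]
qvel [ 0.0008  0.0013 -0.0001 -0.0004 -0.0026 -0.0001]
effort [ 2.20000e-03 -5.44623e+01 -2.73670e+01  6.45000e-02  2.28000e-02
 -1.00000e-04]
eef_pos [ 0.2396 -0.5766  0.2299]
orientation [ 0.3928  0.5886 -0.3922  0.5877]
contact_force [ 0.3358 -0.704   0.2059]
torque [0.0159 0.0063 0.0092]
opening 0.0876
side {'fx': 441.8083, 'fy': 441.8083, 'cx': 317.9136, 'cy': 197.7441, 'k1': -0.0263, 'camera_from_world': [[-0.8703, -0.4926, 0.0035, 0.4932], [-0.182, 0.3149, -0.9315, 0.2209], [0.4577, -0.8113, -0.3637, 0.8803], [0.0, 0.0, 0.0, 1.0]]}
fuse_base [([0.5663, 0.2469, 0.078], 0.89)]
seat_left [([0.6126, -0.0594, 0.0044], 0.71), ([0.5116, 0.2164, 0.1009], 0.68), ([0.6308, 0.2607, 0.0974], 0.66), ([0.3971, -0.0588, -0.0006], 0.21), ([0.5668, 0.2494, 0.0796], 0.19)]
seat_middle [([0.5718, 0.2336, 0.0972], 0.82)]
seat_right [([0.5665, 0.2505, -0.0027], 0.61), ([0.6341, 0.2601, 0.0987], 0.56)]
blown_fuse [([0.5659, 0.2389, 0.0983], 0.6)]
good_fuse_a [([0.6274, 0.2587, 0.0958], 0.56), ([0.5129, 0.2149, 0.1021]
[... 770 characters left out ...]
78], 0.79)]
seat_left [([0.5118, 0.2158, 0.0996], 0.78)]
seat_middle [([0.5717, 0.2345, 0.101], 0.79), ([0.3952, -0.0619, 0.0035], 0.59)]
seat_right [([0.6286, 0.255, 0.099], 0.64)]
blown_fuse [([0.5742, 0.2341, 0.0973], 0.66)]
good_fuse_a [([0.5104, 0.2184, 0.0985], 0.59), ([0.632, 0.256, 0.1005], 0.53)]
spare_fuse [([0.5114, -0.2196, 0.0119], 0.68), ([0.8035, -0.246, 0.0129], 0.6), ([0.4859, -0.125, 0.0095], 0.54)]
tray [([0.5181, -0.4098, 0.0034], 0.67)]
console [([0.5656, 0.2468, 0.0001], 0.92)]
jar [([0.3947, -0.1879, -0.002], 0.8), ([0.6132, -0.0674, -0.0001], 0.6), ([0.6295, 0.2565, 0.0991], 0.19)]
module [([0.6129, -0.0654, -0.0001], 0.75)]
jaw_lips [([0.6324, 0.2546, 0.0989], 0.63)]
```

View pics/side0.png

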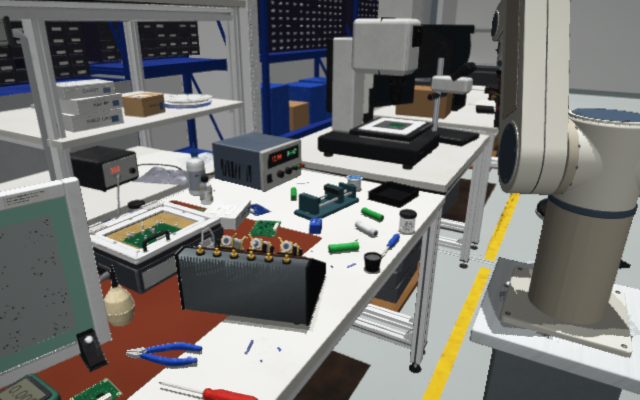

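View pics/top0.png

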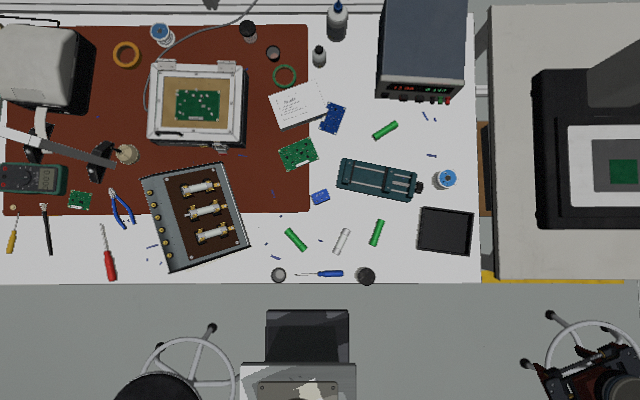

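Side: the console is seen from behind, around (250,280). Top: the console is at (195,215), the tray at (445,230), the white spare at (341,241), and the green look-alikes at (295,240), (376,233) and (385,130). I'll zoom in on the console to see which fuse has the pin.

```bash
cat > h.py <<'E'
import numpy as np,cv2
from bench import env, optics, workorder, finder
def proj(c,P):
    K=optics.calibration(c);M=np.array(K["camera_from_world"])
    p=np.atleast_2d(P)@M[:3,:3].T+M[:3,3]; s=p[:,:2]/p[:,2:]
    s=s*(1+K["k1"]*(s**2).sum(1,keepdims=True))
    return s*[K["fx"],K["fy"]]+[K["cx"],K["cy"]]
def unproj(c,uv,z):
    K=optics.calibration(c);M=np.array(K["camera_from_world"]);R,t=M[:3,:3],M[:3,3]
    d=(np.atleast_2d(uv).astype(float)-[K["cx"],K["cy"]])/[K["fx"],K["fy"]]; s=d.copy()
    for _ in range(8): s=d/(1+K["k1"]*(s**2).sum(1,keepdims=True))
    r=np.c_[s,np.ones(len(s))]@R; o=-R.T@t
    return o+r*((z-o[2])/r[:,2])[:,None]
E
python3 - <<'E'
from h import *
im=cv2.imread("pics/top0.png")
a=cv2.resize(im[155:275,135:255],(580,580),interpolation=cv2.INTER_CUBIC)
cv2.imwrite("pics/crop0.png",a)
optics.get_image("top")
for n in ("spare_fuse","good_fuse_a","blown_fuse","tray","fuse_base","console"):
    for d in finder.regions_of("top",n):
        ys,xs=np.nonzero(d["region"]); 
        if len(xs)<10: continue
        (cx,cy),(w,h),ang=cv2.minAreaRect(np.c_[xs,ys].astype(np.float32))
        print(n,round(d["conf"],2),len(xs),round(cx,1),round(cy,1),round(w,1),round(h,1),round(ang,1))
        if n in("spare_fuse","tray","blown_fuse","good_fuse_a","fuse_base"):
            z={"spare_fuse":.0135,"tray":.025,"fuse_base":.084}.get(n,.103)
            q=unproj("top",np.c_[xs,ys],z)[:,:2]; m=q.mean(0);w,v=np.linalg.eigh(np.cov((q-m).T))
            b=cv2.minAreaRect(q.astype(np.float32)*1000)
            print("   world",m.round(4),"ax",v[:,1].round(3),np.arctan2(*v[::-1,1]).round(3),np.round(b[0],1),np.round(b[1],1),round(b[2],1))
E
```

```text
spare_fuse 0.74 181 376.2 232.4 7.6 26.6 18.4
   world [ 0.5091 -0.2199] ax [-0.939  0.343] 2.791 [ 511.1 -220.2] [21.  73.9] 70.8
spare_fuse 0.74 223 384.5 130.0 8.3 28.0 56.3
   world [ 0.7999 -0.2469] ax [-0.537  0.844] 2.137 [ 800.2 -247. ] [23.7 79.9] 33.7
spare_fuse 0.65 214 295.0 239.0 26.9 8.5 45.0
   world [0.4927 0.007 ] ax [-0.741 -0.671] -2.406 [493.    5.9] [74.8 23.5] 45.2
spare_fuse 0.54 168 340.7 241.1 6.3 26.4 25.3
   world [ 0.4872 -0.1214] ax [-0.898  0.44 ] 2.686 [ 487.1 -121.4] [17.5 73.2] 64.3
good_fuse_a 0.63 216 196.0 187.5 7.7 30.8 79.7
   world [0.628  0.2584] ax [-0.19   0.982] 1.762 [628.2 255.6] [20.  78.8] 10.3
good_fuse_a 0.45 207 210.5 232.9 7.5 30.6 74.7
   world [0.5116 0.2168] ax [-0.263  0.965] 1.837 [511.3 216.1] [19.1 77.7] 15.2
blown_fuse 0.74 224 201.8 210.7 8.0 34.7 76.0
   world [0.5694 0.2384] ax [-0.261  0.965] 1.835 [568.3 239.5] [20.7 88.4] 14.0
blown_fuse 0.22 3820 201.0 211.9 86.4 53.3 72.6
   world [0.5636 0.2432] ax [-0.942 -0.335] -2.8 [566.7 242. ] [223.1 136.4] 18.3
tray 0.74 2316 445.4 230.5 54.6 44.9 6.6
   world [ 0.5167 -0.4081] ax [0.23  0.973] 1.338 [ 516.7 -407.7] [147.1 123. ] 83.3
tray 0.36 3790 201.4 211.0 86.8 53.9 72.9
   world [0.5671 0.2664] ax [-0.93  -0.367] -2.766 [572.6 264.7] [242.2 147.6] 18.4
fuse_base 0.76 3925 201.0 211.2 86.4 54.0 72.3
   world [0.5641 0.2477] ax [-0.929 -0.371] -2.762 [568.6 247.4] [229.3 140.4] 18.5
console 0.88 7269 194.0 212.9 100.5 85.4 72.1
```

View pics/crop0.png

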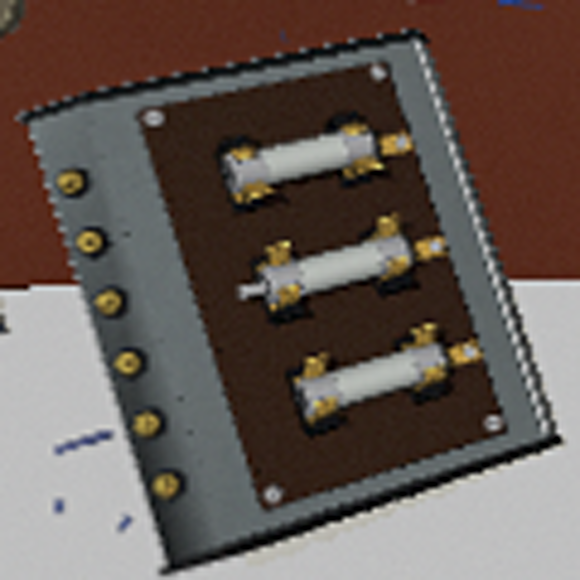

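The crop shows the pin at the upper (left) end of the middle fuse, at crop pixel (250,292), so the blown fuse is in the middle way with its brass leaves towards image-up (console y-). Next I'll refine the console pose and the spare's pose.

```bash
cat >> h.py <<'E'
th=np.radians(32)
def frame(x,y,yaw):
    xc=np.array([np.cos(yaw),np.sin(yaw),0]);yc=np.array([-np.sin(yaw),np.cos(yaw),0]);k=np.array([0,0,1.])
    ux=xc*np.cos(th)+k*np.sin(th); n=-xc*np.sin(th)+k*np.cos(th)
    return np.array([x,y,.0765]),np.c_[ux,yc,n]
def base2w(p,q): o,R=frame(*p); return o+np.atleast_2d(q)@R.T
E
python3 - <<'E'
from h import *
from scipy.optimize import minimize
im=optics.get_image("top")
def iou(mask,pts):
    S=8; m=np.zeros((400*S//2,640*S//2),np.uint8)
    hull=cv2.convexHull(((pts+.5)*S/2).astype(np.float32).round().astype(np.int32))
    cv2.fillConvexPoly(m,hull,1); M=np.kron(mask,np.ones((S//2,S//2),np.uint8))
    return (m&M).sum()/(m|M).sum()
box=lambda a,b,z0,z1:np.array([[i,j,k] for i in(-a,a) for j in(-b,b) for k in(z0,z1)])
B=box(.069,.111,0,.006)
mb=finder.regions_of("top","fuse_base")[0]["region"].astype(np.uint8)
kernel=np.ones((9,9),np.uint8); mb=cv2.morphologyEx(mb,cv2.MORPH_CLOSE,kernel)
r=minimize(lambda p:-iou(mb,proj("top",base2w(p*[.01,.01,.05],B))),np.array([56.6,24.8,1.9/.05]),method="Nelder-Mead",options=dict(initial_simplex=np.array([[56.6,24.8,38],[57.2,24.8,38],[56.6,25.4,38],[56.6,24.8,39]]),xatol=.01))
p=r.x*[.01,.01,.05]; print("base fit",p.round(4),r.fun.round(3)); 
print("seats",base2w(p,[[0,.062,.024],[0,0,.024],[0,-.062,.024]]).round(4))
# fuses
t=np.linspace(0,2*np.pi,24)
cyl=np.array([[x,.0105*np.cos(a),.0105*np.sin(a)] for x in(-.038,.038) for a in t])
for d in finder.regions_of("top","good_fuse_a")[:2]+finder.regions_of("top","blown_fuse")[:1]:
    ys,xs=np.nonzero(d["region"]);print("fuse px",xs.mean().round(2),ys.mean().round(2))
for j in(.062,0,-.062): print("proj seat axis",proj("top",base2w(p,[[0,j,.024+.006]])).round(2))
for c in("top",):
  for d in finder.regions_of(c,"spare_fuse"):
    m=d["region"].astype(np.uint8); ys,xs=np.nonzero(m)
    if im[ys,xs].mean(0).ptp() if hasattr(np.ndarray,'ptp') else np.ptp(im[ys,xs].mean(0))>40: continue
    if abs(xs.mean()-341)>10: continue
    def f(q):
        x,y,a=q*[.01,.01,.05];u=np.array([np.cos(a),np.sin(a),0]);v=np.array([-np.sin(a),np.cos(a),0])
        P=np.array([x,y,.0105])+cyl[:,:1]*u+cyl[:,1:2]*v+cyl[:,2:]*[0,0,1]
        return -iou(m,proj(c,P))
    s=np.array([48.7,-12.3,2.686/.05]);r=minimize(f,s,method="Nelder-Mead",options=dict(initial_simplex=np.array([s,s+[.5,0,0],s+[0,.5,0],s+[0,0,2]]),xatol=.01))
    print("spare",(r.x*[.01,.01,.05]).round(4),r.fun)
print(env.observe()["time_s"])
E
```

```text
base fit [0.5666 0.2474 1.9054] -0.975
seats [[0.5122 0.215  0.0969]
 [0.5707 0.2354 0.0969]
 [0.6293 0.2557 0.0969]]
fuse px 340.89 240.64
fuse px 196.94 187.29
fuse px 203.84 209.92
proj seat axis [[212.23 232.15]]
proj seat axis [[204.74 209.35]]
proj seat axis [[197.3  186.74]]Traceback (most recent call last):
  File "<stdin>", line 25, in <module>
AttributeError: `ptp` was removed from the ndarray class in NumPy 2.0. Use np.ptp(arr, ...) instead.
```

```bash
cat >> h.py <<'E'
from scipy.spatial.transform import Rotation as Ro
SEAT=np.array([.571,.235,.097]); YAW=1.905
XC=np.array([np.cos(YAW),np.sin(YAW),0]);YC=np.array([-np.sin(YAW),np.cos(YAW),0])
def rel(target,zdir=None):
    """shift in present tool axes to target; turn about tool x to bring tool z to +-zdir"""
    s=env.observe();R=Ro.from_quat(s["orientation"]).as_matrix()
    print("t",round(s["time_s"],2),"pos",s["eef_pos"].round(4),"open",round(s["opening"],4),"F",s["contact_force"].round(1),"T",s["torque"].round(2))
    print("axes",R.round(3).T.tolist(),"J",s["joint_positions"].round(2))
    turns=None
    if zdir is not None:
        a=np.arctan2(-zdir@R[:,1],zdir@R[:,2]); turns=(a,a-np.sign(a)*np.pi)
    print("shift",(R.T@(np.asarray(target)-s["eef_pos"])).round(4),"turn options",turns)
    return R
E
python3 - <<'E'
from h import *
R=rel(SEAT+[0,0,.09],YC)
for n,v in (("xc",XC),("yc",YC),("spare ax",np.array([np.cos(2.686),np.sin(2.686),0]))):
    print(n,(R.T@v).round(3))
E
```

```text
t 1.9 pos [ 0.2398 -0.5771  0.2307] open 0.0879 F [-0.1  0.3  0.2] T [-0.    0.05 -0.02]
axes [[-0.0, 0.0, -1.0], [0.923, 0.384, -0.0], [0.384, -0.923, -0.0]] J [-1.2   0.42  1.63 -0.    1.09 -0.02]
shift [ 0.0437  0.6175 -0.6229] turn options (np.float64(1.630449228895893), np.float64(-1.5111434246939002))
xc [ 0.     0.06  -0.998]
yc [ 0.    -0.998 -0.06 ]
spare ax [ 0.    -0.66  -0.751]
```

Emit:
send_rows --commands "0 0.041 -0.041 0 0.4;0 0.041 -0.041 0 0.4;0 0.041 -0.041 0 0.4;0 0.041 -0.041 0 0.4;0 0.041 -0.041 0 0.4;0 0.041 -0.041 0 0.4;0 0.041 -0.041 0 0.4;0 0.041 -0.041 0 0.4;0 0.041 -0.041 0 0.4;0 0.041 -0.041 0 0.4" --newtons 10

```text
time_s: 3.15
eef_pos: [0.4618, -0.0394, 0.2311]
orientation: [0.393, 0.588, -0.392, 0.589]
contact_force: [0.2, -0.2, 0.9]
opening: 0.0525
```

```bash
python3 -c "
from h import *
rel(SEAT+[0,0,.09],YC)"
```

```text
t 3.15 pos [ 0.4618 -0.0394  0.2311] open 0.0525 F [ 0.2 -0.2  0.9] T [-0.01 -0.01 -0.02]
axes [[0.001, -0.0, -1.0], [0.923, 0.384, 0.001], [0.384, -0.923, 0.001]] J [-0.11  0.18  1.98 -0.    0.98  1.07]
shift [ 0.0441  0.2061 -0.2115] turn options (np.float64(1.630430685656465), np.float64(-1.5111619679333281))
```

Emit:
send_rows --commands "0 0.041 -0.042 0 0.4;0 0.041 -0.042 0 0.4;0 0.041 -0.042 0 0.4;0 0.041 -0.042 0 0.4;0 0.041 -0.043 0 0.4;0 0 0 -0.185 0.4;0 0 0 -0.185 0.4;0 0 0 -0.185 0.4;0 0 0 -0.185 0.4;0 0 0 -0.185 0.4"

```text
time_s: 4.4
eef_pos: [0.5695, 0.2323, 0.2306]
orientation: [0.087, 0.702, -0.087, 0.702]
contact_force: [-0.3, -0.6, -0.3]
opening: 0.0526
```

Emit:
send_rows --commands "0.01 0 0 -0.185 0.4;0.01 0 0 -0.185 0.4;0.01 0 0 -0.185 0.4;0.01 0 0 -0.031 0.4;0 0 0 0 0.4"

```text
time_s: 5.03
eef_pos: [0.569, 0.2321, 0.1898]
orientation: [-0.117, 0.698, 0.116, 0.697]
contact_force: [-0.1, 1.0, 0.6]
opening: 0.053
```

```bash
python3 -c "
from h import *
rel(SEAT,YC)
a=optics.get_image('top')[150:280,130:270]; cv2.imwrite('pics/top1.png',cv2.resize(a[:,:,::-1],None,fx=4,fy=4,interpolation=cv2.INTER_CUBIC))
"
```

```text
t 5.03 pos [0.569  0.2321 0.1898] open 0.053 F [-0.1  1.   0.6] T [-0.07 -0.06 -0.04]
axes [[-0.002, -0.001, -1.0], [-0.325, 0.946, -0.0], [0.946, 0.325, -0.002]] J [0.37 0.46 1.68 0.   1.   0.04]
shift [0.0928 0.0021 0.003 ] turn options (np.float64(3.138504089563746), np.float64(-0.0030885640260471803))
```

Emit:
send_rows --commands "0.02 0.001 0.001 0 0.4;0.025 0.001 0.002 0 0.4;0.02 0 0 0 0.4;0.015 0 0 0 0.4;0.008 0 0 0 0.4;0.004 0 0 0 0.4;0 0 0 0 0.4"

```text
time_s: 5.95
eef_pos: [0.5719, 0.2352, 0.0989]
orientation: [-0.118, 0.697, 0.118, 0.697]
contact_force: [0.4, -0.3, 0.0]
opening: 0.0523
```

```bash
python3 -c "
from h import *
rel(SEAT,YC)
a=optics.get_image('side')[210:320,160:340]; cv2.imwrite('pics/side1.png',cv2.resize(a[:,:,::-1],None,fx=4,fy=4,interpolation=cv2.INTER_CUBIC))
"
```

```text
t 5.95 pos [0.5719 0.2352 0.0989] open 0.0523 F [ 0.4 -0.3  0. ] T [-0.01 -0.1  -0.03]
axes [[0.0, 0.0, -1.0], [-0.328, 0.945, 0.0], [0.945, 0.328, 0.0]] J [ 0.37  0.58  1.72 -0.    0.84  0.04]
shift [ 0.0019  0.0001 -0.0009] turn options (np.float64(3.1413523917550026), np.float64(-0.00024026183479053387))
```

View pics/side1.png

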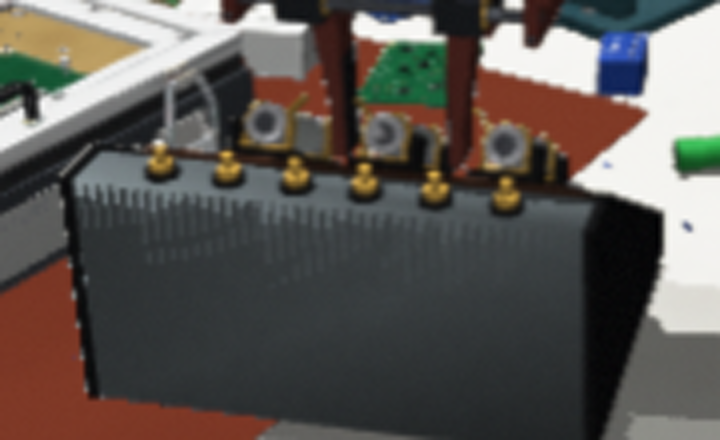

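The fuse (end face at crop 385,133) sits between the fingers at (340,90) and (462,90), and nothing else is touched. I'll close lightly.

Emit:
send_rows --commands "0.002 0 0 0 0.6;0 0 0 0 0.75;0 0 0 0 0.78;0 0 0 0 1;0 0 0 0 1" --newtons 8

```text
time_s: 6.62
eef_pos: [0.5713, 0.235, 0.0967]
orientation: [-0.118, 0.698, 0.117, 0.697]
contact_force: [-1.2, -0.8, 1.4]
opening: 0.0196
```

```bash
python3 -c "
from h import *
R=rel(SEAT,YC);print(R.T@env.observe()['contact_force'])"
```

```text
t 6.62 pos [0.5713 0.235  0.0967] open 0.0196 F [-1.2 -0.8  1.4] T [-0.18  0.19 -0.01]
axes [[-0.001, -0.0, -1.0], [-0.328, 0.945, -0.0], [0.945, 0.328, -0.001]] J [ 0.37  0.59  1.72 -0.    0.83  0.04]
shift [-0.0003  0.0001 -0.0002] turn options (np.float64(3.1413359506147405), np.float64(-0.0002567029750526473))
[-1.39827111 -0.32673262 -1.37079438]
```

Emit:
send_rows --commands "0 0 0 0 1;0 0 0.002 0 1;0 0 0.002 0 1;0 0 0.002 0 1;0 0 0.002 0 1;0 0 0.001 0 1;0 0 0 0 1;0 0 0 0 1" --newtons 25

```text
time_s: 7.62
eef_pos: [0.576, 0.2361, 0.0962]
orientation: [-0.119, 0.701, 0.117, 0.694]
contact_force: [-14.0, -8.3, 13.8]
opening: 0.0189
```

```bash
python3 -c "
from h import *
R=rel(SEAT-.009*YC,YC);print(R.T@env.observe()['contact_force'])"
```

```text
t 7.62 pos [0.576  0.2361 0.0962] open 0.0189 F [-14.   -8.3  13.8] T [-1.47  2.39  0.12]
axes [[-0.009, -0.004, -1.0], [-0.328, 0.945, -0.001], [0.945, 0.328, -0.01]] J [ 0.37  0.59  1.71 -0.    0.85  0.04]
shift [-0.0009  0.0006  0.0039] turn options (np.float64(-3.1414981686469927), np.float64(9.44849428003991e-05))
[-13.63300528  -3.29005354 -16.13682627]
```

Emit:
send_rows --commands "-0.001 -0.0005 0 0 1;-0.001 -0.0005 0.001 0 1;0 0 0.001 0 1;0 0 0 0 1;0 0 0 0 1"

```text
time_s: 8.25
eef_pos: [0.577, 0.2363, 0.0964]
orientation: [-0.118, 0.701, 0.117, 0.693]
contact_force: [-12.7, -3.0, 0.1]
opening: 0.0188
```

```bash
python3 -c "
from h import *
R=rel(SEAT-.009*YC,YC);print(R.T@env.observe()['contact_force'])"
```

```text
t 8.25 pos [0.577  0.2363 0.0964] open 0.0188 F [-12.7  -3.    0.1] T [-0.56  2.2   0.05]
axes [[-0.012, -0.004, -1.0], [-0.328, 0.945, 0.0], [0.945, 0.328, -0.012]] J [0.37 0.6  1.7  0.   0.86 0.03]
shift [-0.0007  0.0007  0.0029] turn options (np.float64(3.1415369464641487), np.float64(-5.5707125644399724e-05))
[  0.0251821    1.32745588 -12.95869013]
```

Emit:
send_rows --commands "0 0 0.001 0 1;-0.0005 0 0.001 0 1;0 0 0.001 0 1;-0.0005 0 0.001 0 1;0 0 0 0 1;0 0 0 0 1"

```text
time_s: 9.0
eef_pos: [0.5785, 0.2367, 0.0963]
orientation: [-0.119, 0.703, 0.117, 0.691]
contact_force: [-18.3, -4.9, -1.0]
opening: 0.0189
```

```bash
python3 -c "
from h import *
R=rel(SEAT-.009*YC,YC);print(R.T@env.observe()['contact_force'])"
```

```text
t 9.0 pos [0.5785 0.2367 0.0963] open 0.0189 F [-18.3  -4.9  -1. ] T [-0.95  3.04  0.05]
axes [[-0.017, -0.006, -1.0], [-0.328, 0.945, -0.0], [0.945, 0.328, -0.018]] J [0.37 0.6  1.69 0.   0.86 0.03]
shift [-0.0007  0.0009  0.0014] turn options (np.float64(-3.1415753587880997), np.float64(1.729480169343489e-05))
[  1.28759545   1.33950827 -18.88645572]
```

Emit:
send_rows --commands "0 0 0.001 0 1;0 0 0.001 0 1;0 0 0.001 0 1;0 0 0.001 0 1;0 0 0 0 1;0 0 0 0 1"

```text
time_s: 9.75
eef_pos: [0.5807, 0.2371, 0.096]
orientation: [-0.119, 0.705, 0.116, 0.69]
contact_force: [-22.1, -8.2, 3.8]
opening: 0.0192
```

```bash
python3 -c "
from h import *
R=rel(SEAT-.009*YC,YC);print(R.T@env.observe()['contact_force'])"
```

```text
t 9.75 pos [0.5807 0.2371 0.096 ] open 0.0192 F [-22.1  -8.2   3.8] T [-1.38  3.86  0.12]
axes [[-0.02, -0.008, -1.0], [-0.328, 0.945, -0.001], [0.944, 0.328, -0.021]] J [0.37 0.6  1.69 0.   0.87 0.03]
shift [-0.0009  0.0012 -0.0009] turn options (np.float64(-3.141451309700737), np.float64(0.00014134388905606698))
[ -3.30642375  -0.54401546 -23.65268202]
```

Emit:
send_rows --commands "-0.0025 -0.0015 0 0 1;-0.0025 -0.0015 0 0 1;-0.0025 -0.0015 0 0 1;0 0 0 0 1" --newtons 30

```text
time_s: 10.25
eef_pos: [0.5882, 0.2347, 0.1057]
orientation: [-0.118, 0.7, 0.117, 0.695]
contact_force: [-7.9, -4.4, 0.9]
opening: 0.019
```

```bash
python3 -c "
from h import *
R=rel(SEAT-.009*YC,YC);print(R.T@env.observe()['contact_force'])"
```

```text
t 10.25 pos [0.5882 0.2347 0.1057] open 0.019 F [-7.9 -4.4  0.9] T [-0.96  1.3   0.02]
axes [[-0.007, -0.003, -1.0], [-0.328, 0.945, -0.001], [0.945, 0.328, -0.008]] J [ 0.36  0.59  1.68 -0.    0.88  0.03]
shift [ 0.0088  0.0059 -0.0071] turn options (np.float64(3.141576337860167), np.float64(-1.631572962601524e-05))
[-0.80665105 -1.57803365 -8.94234877]
```

Emit:
send_rows --commands "-0.006 -0.0035 -0.002 0 1;-0.01 -0.006 -0.002 0 1;-0.017 -0.01 0 0 1;-0.02 -0.01 0 0 1;-0.04 0 0 0 1;-0.04 0 0 0 1"

```text
time_s: 11.0
eef_pos: [0.598, 0.2064, 0.2428]
orientation: [-0.117, 0.697, 0.117, 0.698]
contact_force: [0.0, -0.9, 0.2]
opening: 0.0189
```

```bash
python3 -c "
from h import *
R=rel([.517,-.408,.2],np.array([1,0,0.]))
a=optics.get_image('side')[130:330,150:390]; cv2.imwrite('pics/side2.png',cv2.resize(a[:,:,::-1],None,fx=3,fy=3,interpolation=cv2.INTER_CUBIC))
b=optics.get_image('top')
for d in finder.regions_of('top','tray')[:1]:
    m=d['region'].astype(np.uint8);ys,xs=np.nonzero(m)
    cv2.imwrite('pics/x.png',b)
    q=unproj('top',cv2.boxPoints(cv2.minAreaRect(np.c_[xs,ys].astype(np.float32))),.025); print(q.round(3).tolist(),d['conf'])
"
```

```text
t 11.0 pos [0.598  0.2064 0.2428] open 0.0189 F [ 0.  -0.9  0.2] T [-0.06 -0.16 -0.02]
axes [[0.002, 0.001, -1.0], [-0.327, 0.945, 0.0], [0.945, 0.327, 0.002]] J [ 0.31  0.42  1.6   0.    1.12 -0.02]
shift [ 0.0423 -0.5541 -0.2776] turn options (np.float64(0.3332399886485512), np.float64(-2.808352664941242))
[[0.466, -0.326, 0.025], [0.587, -0.344, 0.025], [0.567, -0.49, 0.025], [0.446, -0.471, 0.025]] 0.75
```

View pics/side2.png

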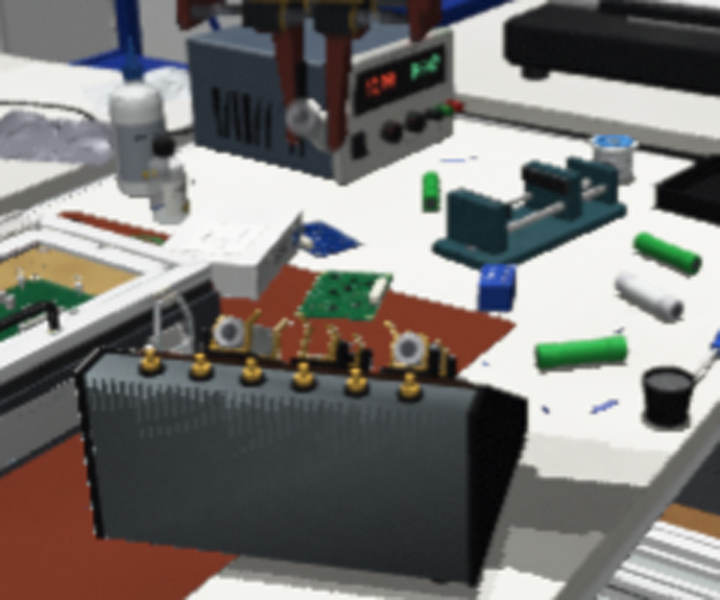

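Blown fuse is in the fingers (300,120), the middle way is empty (320,340) and both good fuses are seated (230,330 and 408,348). Now to the tray.

Emit:
send_rows --commands "0 -0.055 -0.0275 0 1;0 -0.055 -0.0275 0 1;0 -0.055 -0.0275 0 1;0 -0.055 -0.0275 0 1;0 -0.055 -0.0275 0 1;0 -0.055 -0.0275 0 1;0 -0.055 -0.0275 0 1;0 -0.055 -0.0275 0 1;0.02 -0.055 -0.0275 0 1;0.02 -0.055 -0.0275 0 1"

```text
time_s: 12.4
eef_pos: [0.5174, -0.4007, 0.2005]
orientation: [-0.117, 0.697, 0.118, 0.697]
contact_force: [1.5, -0.7, -0.8]
opening: 0.0185
```

Emit:
send_rows --commands "0.03 0 0 0.16 1;0.03 0 0 0.16 1;0.03 0 0 0.15 1;0 0 0 0 1"

```text
time_s: 12.9
eef_pos: [0.5162, -0.3974, 0.1084]
orientation: [0.049, 0.707, -0.046, 0.704]
contact_force: [-0.4, 0.1, -0.2]
opening: 0.019
```

```bash
python3 -c "
from h import *
d=np.array([.137,.99,0]);R=rel(np.array([.517,-.408,.0435])-.004*d,np.array([.99,-.137,0]))"
```

```text
t 12.9 pos [ 0.5162 -0.3974  0.1084] open 0.019 F [-0.4  0.1 -0.2] T [-0.03 -0.06  0.01]
axes [[-0.005, 0.004, -1.0], [0.135, 0.991, 0.003], [0.991, -0.135, -0.005]] J [-0.67  0.61  1.63 -0.    0.9  -0.54]
shift [ 0.0649 -0.0146  0.0026] turn options (np.float64(0.0025594674591555813), np.float64(-3.1390331861306375))
```

Emit:
send_rows --commands "0.02 -0.006 0.001 0 1;0.02 -0.006 0.001 0 1;0.02 -0.002 0 0 1;0.008 0 0 0 1;0.004 0 0 0 1;0.003 0 0 0 1;0.003 0 0 0 1;0.003 0 0 0 1" --newtons 6

```text
time_s: 13.9
eef_pos: [0.5187, -0.4129, 0.0308]
orientation: [0.048, 0.705, -0.048, 0.706]
contact_force: [0.4, -0.2, -0.2]
opening: 0.019
```

```bash
python3 -c "
from h import *
d=np.array([.137,.99,0]);R=rel(np.array([.517,-.408,.0135])-.004*d,np.array([.99,-.137,0]))"
```

```text
t 13.9 pos [ 0.5187 -0.4129  0.0308] open 0.019 F [ 0.4 -0.2 -0.2] T [-0.08 -0.08  0.06]
axes [[0.001, -0.0, -1.0], [0.135, 0.991, -0.0], [0.991, -0.135, 0.001]] J [-0.69  0.73  1.63  0.    0.78 -0.55]
shift [ 0.0173  0.0006 -0.0023] turn options (np.float64(0.0016306162647292516), np.float64(-3.139962037325064))
```

Emit:
send_rows --commands "0.003 0 0 0 1;0.003 0 0 0 1;0.003 0 0 0 1;0.003 0 0 0 1;0.002 0 0 0 1;0.002 0 0 0 1;0 0 0 0 1" --newtons 4

```text
time_s: 14.78
eef_pos: [0.5184, -0.4128, 0.0143]
orientation: [0.048, 0.706, -0.048, 0.705]
contact_force: [0.2, -0.3, -0.3]
opening: 0.0194
```

```bash
python3 -c "
from h import *
d=np.array([.137,.99,0]);R=rel(np.array([.517,-.408,.0135])-.004*d,np.array([.99,-.137,0]))
a=optics.get_image('side')[150:240,340:460]; cv2.imwrite('pics/side3.png',cv2.resize(a[:,:,::-1],None,fx=5,fy=5,interpolation=cv2.INTER_CUBIC))"
```

```text
t 14.78 pos [ 0.5184 -0.4128  0.0143] open 0.0194 F [ 0.2 -0.3 -0.3] T [-0.01 -0.03  0.03]
axes [[-0.0, 0.0, -1.0], [0.136, 0.991, 0.0], [0.991, -0.136, -0.0]] J [-0.69  0.76  1.63 -0.    0.76 -0.55]
shift [ 0.0008  0.0006 -0.002 ] turn options (np.float64(0.0015899039577621798), np.float64(-3.140002749632031))
```

View pics/side3.png

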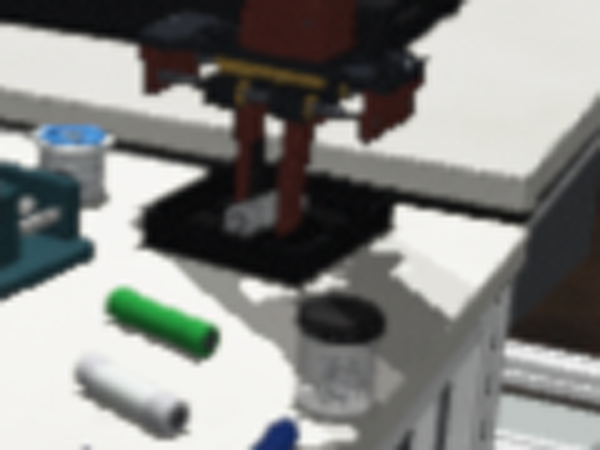

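The fuse lies nearly flat in the tray (crop 260,210), and hardly any force shows. I'll release and rise.

Emit:
send_rows --commands "0 0 0 0 0.55;0 0 0 0 0.55;-0.02 0 0 0 0.55;-0.04 0 0 0 0.55;-0.04 0.02 0 0 0.55;0 0.05 -0.01 0 0.55;0 0.05 -0.01 0 0.55;0 0.02 0 0 0.55"

```text
time_s: 15.82
eef_pos: [0.5174, -0.2693, 0.116]
orientation: [0.047, 0.705, -0.048, 0.706]
contact_force: [-0.0, -0.3, -0.9]
opening: 0.0394
```

```bash
cat > sp.py <<'E'
from h import *
from scipy.optimize import minimize
im=optics.get_image("top"); cv2.imwrite("pics/top2.png",im[:,:,::-1])
# threshold white spare by its mask: subpixel from bright pixels
best=None
for d in finder.regions_of("top","spare_fuse"):
    ys,xs=np.nonzero(d["region"])
    if abs(xs.mean()-341)<8 and abs(ys.mean()-241)<8: best=d["region"]
if best is not None:
    ys,xs=np.nonzero(best); q=unproj("top",np.c_[xs,ys],.0125)[:,:2]
    c=q.mean(0); w,v=np.linalg.eigh(np.cov((q-c).T)); print("spare mask",len(xs),c.round(4),np.arctan2(v[1,1],v[0,1]).round(3))
for c in("top","side"):
    if c=="side": optics.get_image(c)
    print(c,[(d["xyz"].round(4) if hasattr(d["xyz"],"round") else d["xyz"],round(d["conf"],2)) for d in finder.tip_of(c,"spare_fuse")])
cv2.imwrite("pics/crop2.png",cv2.resize(im[205:280,310:480,::-1],None,fx=4.5,fy=4.5,interpolation=cv2.INTER_CUBIC))
a=2.686;rel([.487,-.1225,.0105],np.array([-np.sin(a),np.cos(a),0]))
E
python3 sp.py
```

```text
spare mask 200 [ 0.4884 -0.1217] 2.674
top [([0.495, 0.0022, 0.011], 0.75), ([0.801, -0.2478, 0.0113], 0.75), ([0.487, -0.1216, 0.0074], 0.71), ([0.5106, -0.2214, 0.0117], 0.58)]
side [([0.4873, -0.1246, 0.0114], 0.72), ([0.5158, -0.4094, 0.0005], 0.65), ([0.7994, -0.2452, 0.0091], 0.54), ([0.4951, 0.0042, 0.0099], 0.53), ([0.511, -0.2217, 0.0069], 0.44)]
t 16.07 pos [ 0.5183 -0.2728  0.115 ] open 0.0396 F [-0.3  0.5  0.1] T [-0.08 -0.07  0.03]
axes [[0.001, -0.001, -1.0], [0.136, 0.991, -0.001], [0.991, -0.136, 0.001]] J [-0.5   0.52  1.79 -0.    0.83 -0.37]
shift [ 0.1043  0.1447 -0.0516] turn options (np.float64(1.8901108684210148), np.float64(-1.2514817851687783))
```

View pics/crop2.png

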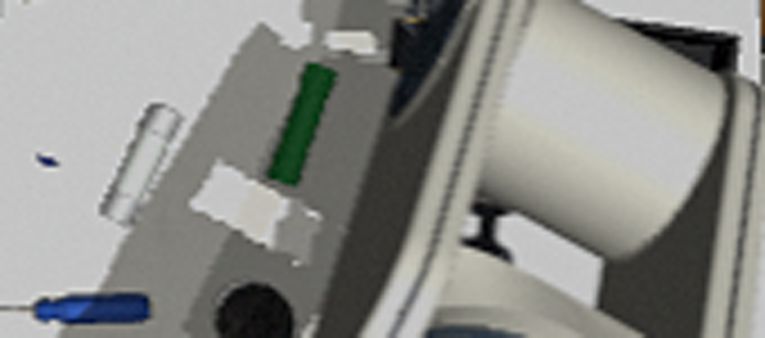

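The white spare runs from (165,108) to (115,218) in the crop, centre about (0.488,-0.122), with the green one separate at (303,125). Moving over it.

Emit:
send_rows --commands "0 0.048 -0.017 0 0.55;0 0.048 -0.017 0 0.55;0 0.049 -0.017 0 0.55;0 0 0 -0.179 0.55;0 0 0 -0.179 0.55;0.01 0 0 -0.179 0.55;0.01 0 0 -0.179 0.55;0.01 0 0 -0.179 0.55;0.01 0 0 -0.179 0.55;0.01 0 0 -0.177 0.55"

```text
time_s: 17.32
eef_pos: [0.4875, -0.1224, 0.0641]
orientation: [-0.376, 0.599, 0.375, 0.599]
contact_force: [0.0, 0.5, 0.2]
opening: 0.0398
```

```bash
python3 -c "
from h import *
a=2.69;rel([.4878,-.1222,.0105],np.array([-np.sin(a),np.cos(a),0]))"
```

```text
t 17.32 pos [ 0.4875 -0.1224  0.0641] open 0.0398 F [0.  0.5 0.2] T [ 0.01 -0.1   0.01]
axes [[0.001, -0.0, -1.0], [-0.9, 0.436, -0.001], [0.436, 0.9, -0.0]] J [-0.27  0.52  1.99 -0.    0.63 -1.39]
shift [ 0.0536 -0.0002  0.0003] turn options (np.float64(3.141539754869815), np.float64(-5.2898719978156095e-05))
```

Emit:
send_rows --commands "0.02 0 0 0 0.55;0.02 0 0 0 0.55;0.008 0 0 0 0.55;0.004 0 0 0 0.55;0 0 0 0 0.7;0 0 0 0 1;0 0 0 0 1;0 0 0 0 1" --newtons 15

```text
time_s: 18.32
eef_pos: [0.4871, -0.1209, 0.013]
orientation: [-0.374, 0.6, 0.374, 0.6]
contact_force: [0.1, -0.7, 3.1]
opening: 0.0192
```

```bash
python3 -c "
from h import *
a=2.69;rel([.4878,-.1222,.0105],np.array([-np.sin(a),np.cos(a),0]))"
```

```text
t 18.32 pos [ 0.4871 -0.1209  0.013 ] open 0.0192 F [ 0.1 -0.7  3.1] T [-0.04 -0.1  -0.03]
axes [[0.001, -0.0, -1.0], [-0.898, 0.44, -0.001], [0.44, 0.898, 0.0]] J [-0.27  0.61  2.   -0.    0.53 -1.38]
shift [ 0.0025 -0.0012 -0.0009] turn options (np.float64(3.13753609427549), np.float64(-0.004056559314303154))
```

Emit:
send_rows --commands "-0.03 0 0 0 1;-0.04 0 0 0 1;-0.04 0 0 0.13 1;0 0 0 0.13 1;0 0 0 0.13 1;0 0 0 0.13 1;0 0 0 0.13 1;0 0 0 0.13 1;0 0 0 0 1" --newtons 20

```text
time_s: 19.45
eef_pos: [0.4865, -0.1207, 0.1225]
orientation: [-0.118, 0.697, 0.118, 0.697]
contact_force: [-0.2, -0.0, -0.6]
opening: 0.0193
```

```bash
python3 -c "
from h import *
rel(SEAT+.0127*XC-.0768*XC-.031*YC+[0,0,-.097+.0718+.01],YC)"
```

```text
t 19.45 pos [ 0.4865 -0.1207  0.1225] open 0.0193 F [-0.2 -0.  -0.6] T [-0.06 -0.05  0.04]
axes [[-0.0, 0.0, -1.0], [-0.33, 0.944, 0.0], [0.944, 0.33, -0.0]] J [-0.27  0.41  1.97  0.    0.76 -0.6 ]
shift [0.0407 0.2437 0.228 ] turn options (np.float64(-3.139496238414712), np.float64(0.002096415175081301))
```

Emit:
send_rows --commands "0 0.0406 0.038 0 1;0 0.0406 0.038 0 1;0 0.0406 0.038 0 1;0 0.0406 0.038 0 1;0 0.0406 0.038 0 1;0 0.0406 0.038 0 1;0.02 0 0 0 1;0.01 0 0 0 1;0 0 0 0 1"

```text
time_s: 20.58
eef_pos: [0.6203, 0.1827, 0.091]
orientation: [-0.118, 0.699, 0.118, 0.696]
contact_force: [0.0, 0.4, -1.0]
opening: 0.0187
```

```bash
python3 -c "
from h import *
rel(SEAT+.0127*XC-.0768*XC-.031*YC+[0,0,-.097+.0718],YC)"
```

```text
t 20.57 pos [0.6203 0.1827 0.091 ] open 0.0187 F [ 0.   0.4 -1. ] T [-0.02 -0.14 -0.  ]
axes [[-0.004, -0.001, -1.0], [-0.328, 0.945, 0.0], [0.945, 0.328, -0.004]] J [ 0.27  0.63  1.65 -0.    0.86 -0.07]
shift [0.0192 0.0015 0.0017] turn options (np.float64(-3.1411578570282868), np.float64(0.0004347965615063565))
```

Emit:
send_rows --commands "0.01 0.001 0.001 0 1;0.007 0 0 0 1;0.003 0 0 0 1;0.003 0 0 0 1;0.003 0 0 0 1;0.003 0 0 0 1;0.003 0 0 0 1;0.003 0 0 0 1;0.003 0 0 0 1;0 0 0 0 1" --newtons 5

```text
time_s: 21.82
eef_pos: [0.6225, 0.1855, 0.0542]
orientation: [-0.118, 0.697, 0.118, 0.697]
contact_force: [0.4, -0.0, -0.3]
opening: 0.0193
```

```bash
python3 -c "
from h import *
rel(SEAT+.0127*XC-.0768*XC-.031*YC+[0,0,-.097+.0505],YC)
a=optics.get_image('top')
b=optics.get_image('side')
a=cv2.resize(a[150:280,150:250],(400,520),interpolation=cv2.INTER_CUBIC);b=cv2.resize(b[190:320,220:320],(400,520),interpolation=cv2.INTER_CUBIC)
cv2.imwrite('pics/both4.png',np.hstack([a,b])[:,:,::-1])"
```

```text
t 21.82 pos [0.6225 0.1855 0.0542] open 0.0193 F [ 0.4 -0.  -0.3] T [-0.07 -0.14 -0.01]
axes [[-0.0, -0.0, -1.0], [-0.329, 0.944, 0.0], [0.944, 0.329, -0.0]] J [ 0.27  0.68  1.66  0.    0.8  -0.06]
shift [ 0.0037 -0.0005 -0.0014] turn options (np.float64(-3.140771477425154), np.float64(0.0008211761646390592))
```

View pics/both4.png

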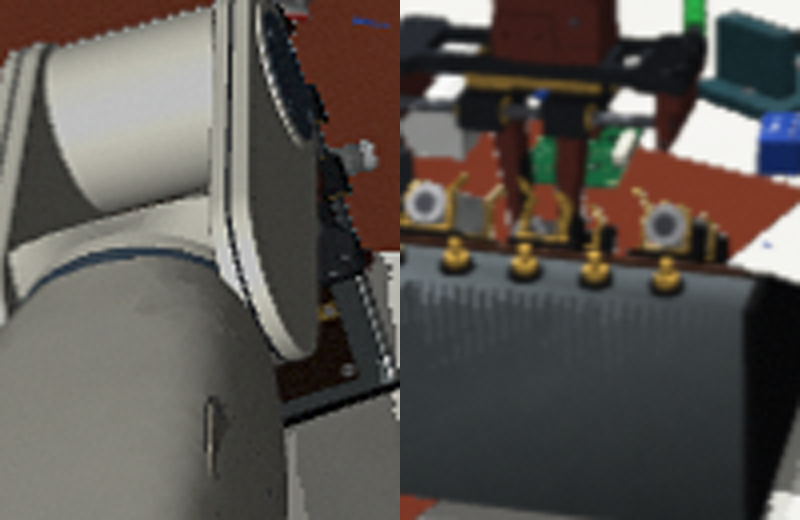

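The top view is blocked by the arm. In the side view the fuse end shows low between the fingers at (545,228). I'll finish the tilt, lift clear and check the angle.

Emit:
send_rows --commands "0.003 0 0 0 1;0 0 0 0 1;-0.02 -0.01 0 0 1;-0.04 -0.01 0 0 1;-0.04 -0.01 0 0 1;-0.02 0 0 0 1;0 0 0 0 1"

```text
time_s: 22.8
eef_pos: [0.6333, 0.1573, 0.1735]
orientation: [-0.118, 0.696, 0.118, 0.698]
contact_force: [0.2, 0.1, -1.2]
opening: 0.0195
```

```bash
python3 -c "
from h import *
rel(SEAT,YC)
b=optics.get_image('side')
s=env.observe(); P=s['eef_pos']; print(proj('side',P))
for ang in(20,26,32):
  u=XC*np.cos(np.radians(ang))+np.array([0,0,np.sin(np.radians(ang))])
  print(ang,proj('side',[P+.038*u,P-.038*u]).round(1).tolist())
u0,v0=proj('side',P)[0].astype(int)
cv2.imwrite('pics/side5.png',cv2.resize(b[v0-40:v0+40,u0-50:u0+50,::-1],None,fx=7,fy=7,interpolation=cv2.INTER_CUBIC)); print(u0-50,v0-40)"
```

```text
t 22.8 pos [0.6333 0.1573 0.1735] open 0.0195 F [ 0.2  0.1 -1.2] T [ 0.02 -0.08  0.03]
axes [[0.003, 0.001, -1.0], [-0.329, 0.944, -0.0], [0.944, 0.329, 0.003]] J [ 0.23  0.53  1.61  0.    1.   -0.11]
shift [ 0.0763  0.0939 -0.0336] turn options (np.float64(-3.1410594476369984), np.float64(0.0005332059527947131))
[[257.58149787 195.65592777]]
20 [[252.2, 195.9], [262.6, 195.5]]
26 [[252.3, 194.0], [262.4, 197.2]]
32 [[252.5, 192.2], [262.3, 198.9]]
207 155
```

View pics/side5.png

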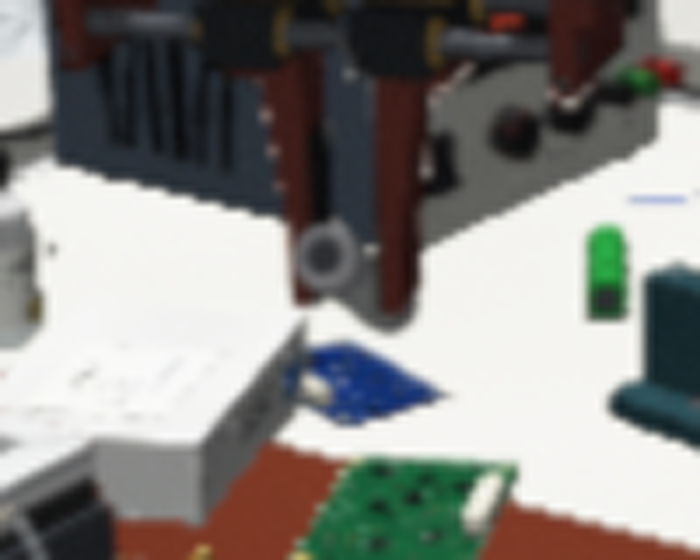

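The upper end at (327,257) and lower cap at (385,305) match the 32° prediction. I'll now move to the insertion approach.

```bash
cat >> h.py <<'E'
N=-XC*np.sin(th)+np.array([0,0,np.cos(th)]); UX=XC*np.cos(th)+np.array([0,0,np.sin(th)])
D=np.array([0,0,.0015])
def st(out=0,lat=.009,ax=.0005):
    R=rel(SEAT+N*out-YC*lat+UX*ax+D,YC); s=env.observe(); d=s["eef_pos"]-SEAT-D
    print("now out %.4f lat %.4f ax %.4f"%(d@N,-d@YC,d@UX),"Ftool",(R.T@s["contact_force"]).round(1),"F out/lat/ax",np.round([s["contact_force"]@N,-s["contact_force"]@YC,s["contact_force"]@UX],1))
E
python3 -c "
from h import *
st(.03,.011)"
```

```text
t 22.85 pos [0.6323 0.1572 0.1718] open 0.0194 F [-0.7  0.5 -1.5] T [ 0.02 -0.11 -0.02]
axes [[0.001, 0.0, -1.0], [-0.329, 0.944, -0.0], [0.944, 0.329, 0.001]] J [ 0.23  0.53  1.61  0.    1.   -0.11]
shift [ 0.0475  0.0781 -0.0213] turn options (np.float64(-3.1408390319993353), np.float64(0.0007536215904577759))
now out 0.1117 lat 0.0324 ax -0.0406 Ftool [ 1.5  0.7 -0.5] F out/lat/ax [-1.7 -0.5 -0.2]
```

Emit:
send_rows --commands "0 0.04 -0.011 0 1;0 0.038 -0.01 0 1;0.02 0 0 0 1;0.02 0 0 0 1;0.008 0 0 0 1;0 0 0 0 1" --newtons 25

```text
time_s: 23.6
eef_pos: [0.5867, 0.2229, 0.122]
orientation: [-0.118, 0.698, 0.117, 0.696]
contact_force: [0.1, 0.0, -0.5]
opening: 0.0188
```

```bash
python3 -c "
from h import *
st(.02,.012)"
```

```text
t 23.6 pos [0.5867 0.2229 0.122 ] open 0.0188 F [ 0.1  0.  -0.5] T [-0.04 -0.11  0.09]
axes [[-0.002, -0.001, -1.0], [-0.328, 0.945, -0.0], [0.945, 0.328, -0.002]] J [ 0.34  0.56  1.69 -0.    0.89  0.01]
shift [0.0063 0.0064 0.0011] turn options (np.float64(3.1413145015376753), np.float64(-0.00027815205211778604))
now out 0.0287 lat 0.0109 ax -0.0016 Ftool [0.5 0.  0.1] F out/lat/ax [-0.5  0.1 -0.3]
```

Emit:
send_rows --commands "0.002 0.003 0.001 0 1;0.002 0.0025 0.001 0 1;0.0025 0.001 0 0 1;0.0025 0.0016 0 0 1;0.0025 0.0016 0.001 0 1;0 0 0 0 1"

```text
time_s: 24.35
eef_pos: [0.5899, 0.2336, 0.1146]
orientation: [-0.118, 0.695, 0.118, 0.7]
contact_force: [5.0, -8.9, 12.3]
opening: 0.0188
```

```bash
python3 -c "
from h import *
st(.006,.012)"
```

```text
t 24.35 pos [0.5899 0.2336 0.1146] open 0.0188 F [ 5.  -8.9 12.3] T [-1.59 -0.92 -0.04]
axes [[0.007, 0.0, -1.0], [-0.329, 0.944, -0.002], [0.944, 0.329, 0.007]] J [ 0.36  0.58  1.68 -0.    0.88  0.03]
shift [ 0.0107  0.0048 -0.0055] turn options (np.float64(-3.1404105907049042), np.float64(0.0011820628848888681))
now out 0.0176 lat 0.0174 ax 0.0022 Ftool [-12.3 -10.1   1.9] F out/lat/ax [15.7  1.8 -2. ]
```

The fuse came in too far to the side and sat on the leaf flare, so I'll back off and re-enter at less offset.

Emit:
send_rows --commands "-0.004 -0.0025 -0.001 0 1;-0.004 -0.0025 -0.003 0 1;0 0 -0.003 0 1;0 0 0 0 1"

```text
time_s: 24.85
eef_pos: [0.5813, 0.2272, 0.1198]
orientation: [-0.118, 0.697, 0.118, 0.697]
contact_force: [-0.7, -1.4, -0.4]
opening: 0.0189
```

```bash
python3 -c "
from h import *
st(.018,.008)"
```

```text
t 24.85 pos [0.5813 0.2272 0.1198] open 0.0189 F [-0.7 -1.4 -0.4] T [-0.16  0.01 -0.01]
axes [[-0.0, 0.0, -1.0], [-0.329, 0.944, 0.0], [0.944, 0.329, -0.0]] J [0.35 0.56 1.7  0.   0.88 0.02]
shift [0.0058 0.0016 0.0009] turn options (np.float64(-3.1406698297690436), np.float64(0.0009228238207494854))
now out 0.0238 lat 0.0071 ax 0.0022 Ftool [ 0.4 -1.1 -1.2] F out/lat/ax [ 0.2 -1.2 -1.1]
```

Emit:
send_rows --commands "0.003 0.0005 0.0005 0 1;0.003 0.001 0.0005 0 1;0.0025 0.0016 0 0 1;0 0 0 0 1"

```text
time_s: 25.35
eef_pos: [0.5818, 0.2299, 0.1118]
orientation: [-0.118, 0.697, 0.118, 0.697]
contact_force: [-2.0, -4.0, 6.7]
opening: 0.0192
```

```bash
python3 -c "
from h import *
st(.009,.009)"
```

```text
t 25.35 pos [0.5818 0.2299 0.1118] open 0.0192 F [-2.  -4.   6.7] T [-0.76  0.13 -0.04]
axes [[0.0, -0.001, -1.0], [-0.329, 0.944, -0.001], [0.944, 0.329, -0.0]] J [ 0.36  0.57  1.7  -0.    0.87  0.02]
shift [0.0054 0.004  0.0005] turn options (np.float64(-3.1406115977093676), np.float64(0.0009810558804255187))
now out 0.0157 lat 0.0085 ax -0.0001 Ftool [-6.7 -3.1 -3.2] F out/lat/ax [ 7.3 -3.2  0.9]
```

Emit:
send_rows --commands "0.0025 0.0016 0.001 0 1;0.0025 0.0016 0.001 0 1;0 0 0 0 1"

```text
time_s: 25.72
eef_pos: [0.5811, 0.2334, 0.1058]
orientation: [-0.118, 0.698, 0.118, 0.696]
contact_force: [-3.6, -2.6, 3.6]
opening: 0.0191
```

```bash
python3 -c "
from h import *
st(.006,.009)"
```

```text
t 25.73 pos [0.5811 0.2334 0.1058] open 0.0191 F [-3.6 -2.6  3.6] T [-0.73  0.49  0.11]
axes [[-0.003, -0.002, -1.0], [-0.329, 0.944, -0.0], [0.944, 0.329, -0.003]] J [ 0.36  0.58  1.7  -0.    0.86  0.03]
shift [ 0.0019  0.002  -0.    ] turn options (np.float64(-3.1402977640941523), np.float64(0.0012948894956408274))
now out 0.0087 lat 0.0090 ax -0.0002 Ftool [-3.6 -1.2 -4.3] F out/lat/ax [ 3.7 -4.3  0.9]
```

Going in nicely. Continuing with extra lateral command.

Emit:
send_rows --commands "0.0025 0.0016 0.0015 0 1;0.0025 0.0016 0.0015 0 1;0 0 0 0 1"

```text
time_s: 26.1
eef_pos: [0.5838, 0.237, 0.102]
orientation: [-0.119, 0.698, 0.118, 0.697]
contact_force: [-5.0, -8.1, 10.5]
opening: 0.0188
```

```bash
python3 -c "
from h import *
st(.0,.009)"
```

```text
t 26.1 pos [0.5838 0.237  0.102 ] open 0.0188 F [-5.  -8.1 10.5] T [-1.32  0.48  0.25]
axes [[-0.001, -0.002, -1.0], [-0.33, 0.944, -0.002], [0.944, 0.33, -0.002]] J [ 0.37  0.59  1.69 -0.    0.86  0.03]
shift [ 0.0033  0.0027 -0.0037] turn options (np.float64(-3.1397480679373317), np.float64(0.0018445856524613724))
now out 0.0042 lat 0.0127 ax -0.0001 Ftool [-10.5  -6.   -7.4] F out/lat/ax [12.1 -7.3  0.5]
```

Emit:
send_rows --commands "0.0017 0.001 -0.001 0 1;0.0017 0.001 -0.001 0 1;0 0 -0.001 0 1;0 0 0 0 1"

```text
time_s: 26.6
eef_pos: [0.5826, 0.2384, 0.1002]
orientation: [-0.119, 0.696, 0.118, 0.699]
contact_force: [-1.6, -7.8, 17.6]
opening: 0.0194
```

```bash
python3 -c "
from h import *
st(.0,.009)"
```

```text
t 26.6 pos [0.5826 0.2384 0.1002] open 0.0194 F [-1.6 -7.8 17.6] T [-1.38 -0.11  0.26]
axes [[0.004, -0.0, -1.0], [-0.33, 0.944, -0.002], [0.944, 0.33, 0.004]] J [ 0.37  0.59  1.7  -0.    0.85  0.04]
shift [ 0.0015  0.001  -0.0031] turn options (np.float64(-3.1396807192754554), np.float64(0.001911934314337671))
now out 0.0018 lat 0.0121 ax 0.0004 Ftool [-17.6  -6.9  -4. ] F out/lat/ax [18.5 -4.1  3.5]
```

Emit:
send_rows --commands "0 0 -0.0015 0 1;0.0005 0.0005 -0.0015 0 1;0 0 0 0 1;0 0 0 0 1"

```text
time_s: 27.1
eef_pos: [0.5802, 0.2378, 0.1]
orientation: [-0.119, 0.695, 0.118, 0.699]
contact_force: [-0.9, -8.7, 17.2]
opening: 0.019
```

```bash
python3 -c "
from h import *
st(.0,.009)"
```

```text
t 27.1 pos [0.5802 0.2378 0.1   ] open 0.019 F [-0.9 -8.7 17.2] T [-1.62 -0.2   0.2 ]
axes [[0.005, -0.0, -1.0], [-0.33, 0.944, -0.002], [0.944, 0.33, 0.005]] J [ 0.37  0.59  1.7  -0.    0.84  0.04]
shift [ 0.0013  0.0008 -0.0006] turn options (np.float64(-3.139784876695127), np.float64(0.0018077768946662687))
now out 0.0015 lat 0.0096 ax 0.0005 Ftool [-17.2  -7.9  -3.6] F out/lat/ax [18.8 -3.7  2.5]
```

Emit:
send_rows --commands "0.0008 0.0005 0 0 1;0.0008 0.0005 0 0 1;0 0 -0.001 0 1;0 0 -0.001 0 1;0 0 0 0 1"

```text
time_s: 27.72
eef_pos: [0.5796, 0.2384, 0.0993]
orientation: [-0.119, 0.694, 0.118, 0.7]
contact_force: [2.3, -9.6, 19.4]
opening: 0.0188
```

```bash
python3 -c "
from h import *
st(.0,.006)
b=optics.get_image('side'); cv2.imwrite('pics/side6.png',cv2.resize(b[225:290,210:320,::-1],None,fx=7,fy=7,interpolation=cv2.INTER_CUBIC))
e=base2w((.5668,.247,1.905),[[.038,.062,.024],[.038,0,.024],[.038,-.009,.024],[.038,-.062,.024]]);print((proj('side',e)-[210,225])*7)"
```

```text
t 27.73 pos [0.5796 0.2384 0.0993] open 0.0188 F [ 2.3 -9.6 19.4] T [-1.61 -0.81  0.24]
axes [[0.009, 0.001, -1.0], [-0.33, 0.944, -0.002], [0.944, 0.33, 0.008]] J [ 0.37  0.59  1.71 -0.    0.84  0.04]
shift [ 0.0005 -0.     -0.0032] turn options (np.float64(-3.1397212741314715), np.float64(0.0018713794583216092))
now out 0.0004 lat 0.0092 ax 0.0008 Ftool [-19.4  -9.9  -0.8] F out/lat/ax [21.7 -1.   1.9]
[[528.25687764 157.27359551]
 [316.57430618 138.11103215]
 [286.2801013  135.36111544]
 [110.1004254  119.33110322]]
```

View pics/side6.png

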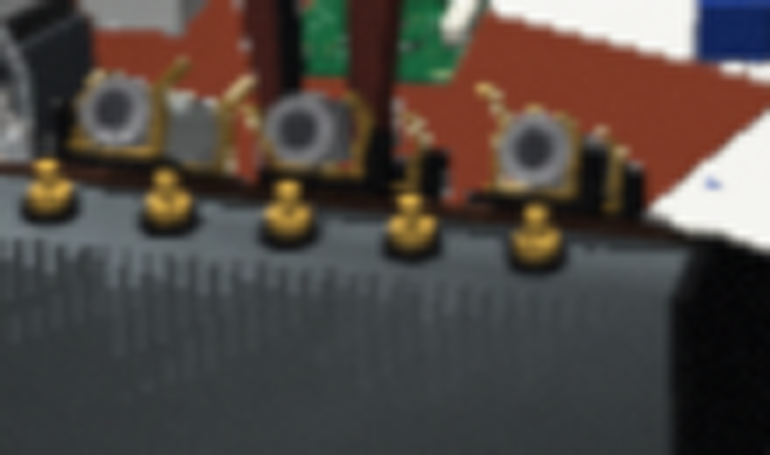

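The held fuse end is at (300,130). Its seated height on the line between the good fuses, (113,108) and (534,148), would be about 126, so the upper end is at seat height and still about 7 mm to the springy side. Now letting it back.

Emit:
send_rows --commands "0 0 -0.002 0 1;0 0 -0.002 0 1;0 0 -0.002 0 1;0 0 -0.002 0 1;0 0 0 0 1"

```text
time_s: 28.4
eef_pos: [0.5741, 0.2366, 0.0995]
orientation: [-0.118, 0.692, 0.118, 0.702]
contact_force: [8.8, -6.4, 14.1]
opening: 0.0191
```

```bash
python3 -c "
from h import *
st(.0,.0)"
```

```text
t 28.4 pos [0.5741 0.2366 0.0995] open 0.0191 F [ 8.8 -6.4 14.1] T [-1.26 -1.87  0.11]
axes [[0.013, 0.002, -1.0], [-0.33, 0.944, -0.002], [0.944, 0.33, 0.013]] J [ 0.37  0.58  1.72 -0.    0.82  0.04]
shift [ 0.0007 -0.0001 -0.0035] turn options (np.float64(-3.1397756750115127), np.float64(0.0018169785782804482))
now out 0.0006 lat 0.0034 ax 0.0010 Ftool [-14.   -9.    6.4] F out/lat/ax [16.7  6.2 -0.1]
```

Emit:
send_rows --commands "-0.0005 -0.0005 -0.0015 0 1;0 0 -0.0015 0 1;0 0 -0.0015 0 1;0 0 -0.001 0 1;0 0 0 0 1"

```text
time_s: 29.02
eef_pos: [0.5723, 0.2364, 0.1]
orientation: [-0.117, 0.69, 0.119, 0.704]
contact_force: [19.9, 1.7, 2.5]
opening: 0.0194
```

```bash
python3 -c "
from h import *
st(.0,.0)"
```

```text
t 29.02 pos [0.5723 0.2364 0.1   ] open 0.0194 F [19.9  1.7  2.5] T [ 0.27 -3.71  0.38]
axes [[0.02, 0.006, -1.0], [-0.33, 0.944, -0.001], [0.944, 0.33, 0.021]] J [ 0.37  0.57  1.73 -0.    0.81  0.04]
shift [ 0.0012 -0.0005 -0.0018] turn options (np.float64(-3.1394458090855912), np.float64(0.0021468445042018836))
now out 0.0008 lat 0.0017 ax 0.0016 Ftool [-2.1 -5.  19.4] F out/lat/ax [ 4.7 19.4 -2.9]
```

Emit:
send_rows --commands "0.001 0.0005 0.001 0 1;0.001 0.0005 0.001 0 1;0.001 0.0005 0 0 1;0 0 0 0 1"

```text
time_s: 29.52
eef_pos: [0.5726, 0.237, 0.0992]
orientation: [-0.118, 0.691, 0.119, 0.703]
contact_force: [9.5, -9.4, 26.5]
opening: 0.0193
```

```bash
python3 -c "
from h import *
st(.0,.0)
b=optics.get_image('side'); cv2.imwrite('pics/side7.png',cv2.resize(b[225:290,210:320,::-1],None,fx=7,fy=7,interpolation=cv2.INTER_CUBIC))"
```

```text
t 29.52 pos [0.5726 0.237  0.0992] open 0.0193 F [ 9.5 -9.4 26.5] T [-1.39 -1.97  0.29]
axes [[0.017, 0.004, -1.0], [-0.33, 0.944, -0.002], [0.944, 0.33, 0.018]] J [ 0.37  0.58  1.73 -0.    0.82  0.04]
shift [ 0.0004 -0.001  -0.0022] turn options (np.float64(-3.1393417114683855), np.float64(0.0022509421214076397))
now out -0.0001 lat 0.0022 ax 0.0015 Ftool [-26.4 -12.    6.3] F out/lat/ax [28.8  5.9  3.9]
```

View pics/side7.png

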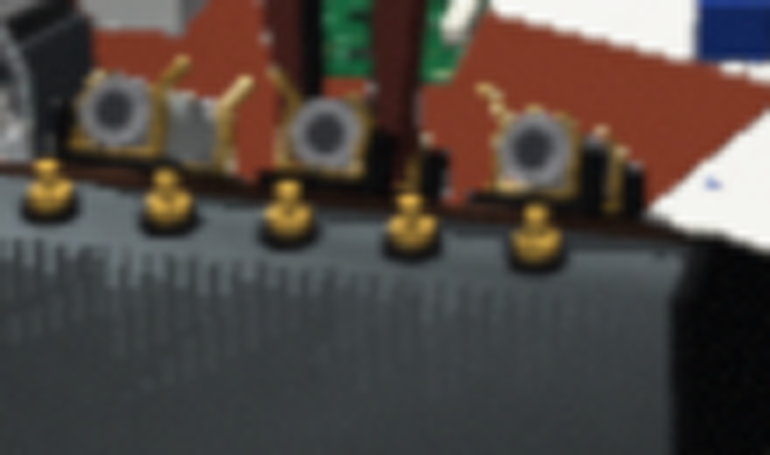

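The upper end is now at (323,132), on the line between the good fuses, so it is back under its lip. I'll release it to let the leaf settle it, then check by re-gripping lightly.

Emit:
send_rows --commands "0 0 0 0 0.6;0 0 0 0 0.6;-0.0025 -0.001 0 0 0.6;0 0 0 0 0.6"

```text
time_s: 30.08
eef_pos: [0.5653, 0.2356, 0.0957]
orientation: [-0.118, 0.697, 0.118, 0.698]
contact_force: [5.1, 3.2, -0.1]
opening: 0.0352
```

```bash
python3 -c "
from h import *
st(.0,.0)
optics.get_image('side')
for n in('good_fuse_a',):
  for d in finder.regions_of('side',n):
    ys,xs=np.nonzero(d['region']); print(n,round(d['conf'],2),len(xs),xs.mean().round(2),ys.mean().round(2),xs.min(),xs.max(),ys.min(),ys.max())"
```

```text
t 30.07 pos [0.5653 0.2356 0.0957] open 0.0352 F [ 5.1  3.2 -0.1] T [ 0.4  -0.94  0.13]
axes [[0.001, 0.001, -1.0], [-0.329, 0.944, 0.0], [0.944, 0.329, 0.002]] J [0.38 0.58 1.74 0.   0.82 0.04]
shift [-0.003  -0.002   0.0052] turn options (np.float64(-3.1405826603966442), np.float64(0.0010099931931488726))
now out -0.0036 lat -0.0052 ax 0.0006 Ftool [0.1 1.4 5.8] F out/lat/ax [-0.9  5.8  1.1]
good_fuse_a 0.72 144 230.86 241.38 222 240 236 247
good_fuse_a 0.45 91 285.68 246.13 281 290 241 251
```

```bash
python3 -c "
from h import *
st(.0,.003,-.009)"
```

```text
t 30.18 pos [0.5652 0.2355 0.0957] open 0.0351 F [ 5.9  1.8 -0.3] T [ 0.38 -0.9   0.07]
axes [[0.001, 0.001, -1.0], [-0.329, 0.944, 0.0], [0.944, 0.329, 0.002]] J [0.38 0.58 1.74 0.   0.82 0.04]
shift [ 0.002  -0.01    0.0083] turn options (np.float64(-3.1405786731630085), np.float64(0.0010139804267845776))
now out -0.0036 lat -0.0053 ax 0.0006 Ftool [ 0.3 -0.2  6.2] F out/lat/ax [-0.1  6.2 -0.3]
```

Emit:
send_rows --commands "0 0 0.004 0 0.6;0 -0.005 0.004 0 0.6;0.002 -0.005 0 0 0.6;0 0 0 0 1;0 0 0 0 1;0 0 0 0 1" --newtons 8

```text
time_s: 30.92
eef_pos: [0.5764, 0.2287, 0.0939]
orientation: [-0.117, 0.696, 0.118, 0.698]
contact_force: [3.3, 4.3, -3.2]
opening: 0.0201
```

```bash
python3 -c "
from h import *
st(.0,.009,-.009)"
```

```text
t 30.93 pos [0.5764 0.2287 0.0939] open 0.0201 F [ 3.3  4.3 -3.2] T [ 0.83 -0.67  0.1 ]
axes [[0.002, 0.002, -1.0], [-0.328, 0.945, 0.001], [0.945, 0.328, 0.002]] J [0.36 0.59 1.72 0.   0.83 0.02]
shift [0.0002 0.0001 0.006 ] turn options (np.float64(-3.141253011136811), np.float64(0.00033964245298223616))
now out 0.0002 lat 0.0030 ax -0.0089 Ftool [3.2 3.  4.6] F out/lat/ax [-4.3  4.6  0.9]
```

The fuse sits about 3 mm to the side here, so its lower end is not under its lip. I'll move it out sideways again, press nearer the lower end, and let it back.

Emit:
send_rows --commands "0 0 0 0 1;0 0 0.002 0 1;-0.0005 0 0.002 0 1;0 0 0.002 0 1;-0.0005 0 0.002 0 1;0 0 0.002 0 1;0 0 0 0 1" --newtons 25

```text
time_s: 31.8
eef_pos: [0.5809, 0.2299, 0.0933]
orientation: [-0.119, 0.7, 0.117, 0.694]
contact_force: [-9.2, -0.1, -0.1]
opening: 0.0195
```

```bash
python3 -c "
from h import *
st(.0,.009,-.009)"
```

```text
t 31.8 pos [0.5809 0.2299 0.0933] open 0.0195 F [-9.2 -0.1 -0.1] T [-0.07  1.35  0.09]
axes [[-0.009, -0.003, -1.0], [-0.329, 0.944, -0.0], [0.944, 0.329, -0.009]] J [0.36 0.6  1.7  0.   0.85 0.02]
shift [-0.0005  0.0004  0.0014] turn options (np.float64(-3.1406487404791337), np.float64(0.0009439131106594445))
now out -0.0002 lat 0.0076 ax -0.0096 Ftool [ 0.2  2.9 -8.7] F out/lat/ax [-1.7 -8.7  2.4]
```

Emit:
send_rows --commands "0 0 0.0015 0 1;0.001 0.0005 0.0015 0 1;0.0015 0.001 0 0 1;0.0015 0.001 0 0 1;0.001 0.0005 0 0 1;0 0 0 0 1"

```text
time_s: 32.55
eef_pos: [0.5837, 0.2315, 0.0909]
orientation: [-0.12, 0.7, 0.117, 0.694]
contact_force: [-13.2, -14.5, 21.7]
opening: 0.0196
```

```bash
python3 -c "
from h import *
st(.0,.009,-.009)"
```

```text
t 32.55 pos [0.5837 0.2315 0.0909] open 0.0196 F [-13.2 -14.5  21.7] T [-2.21  2.02  0.4 ]
axes [[-0.007, -0.006, -1.0], [-0.33, 0.944, -0.003], [0.944, 0.33, -0.009]] J [ 0.36  0.61  1.7  -0.    0.85  0.03]
shift [-0.0028 -0.0002 -0.0019] turn options (np.float64(-3.1392709867896733), np.float64(0.0023216668001198038))
now out -0.0025 lat 0.0109 ax -0.0103 Ftool [-21.5  -9.4 -17.4] F out/lat/ax [ 23.4 -17.2   3.6]
```

Emit:
send_rows --commands "0.0008 0.0005 -0.001 0 1;0.0008 0.0005 -0.0015 0 1;0 0 -0.0015 0 1;0 0 -0.0015 0 1;0 0 0 0 1" --newtons 40

```text
time_s: 33.17
eef_pos: [0.5829, 0.2315, 0.0911]
orientation: [-0.12, 0.696, 0.117, 0.698]
contact_force: [-2.3, -15.1, 23.4]
opening: 0.0186
```

```bash
python3 -c "
from h import *
st(.0,.0,-.009)"
```

```text
t 33.17 pos [0.5829 0.2315 0.0911] open 0.0186 F [ -2.3 -15.1  23.4] T [-2.37  0.21  0.38]
axes [[0.003, -0.003, -1.0], [-0.33, 0.944, -0.004], [0.944, 0.33, 0.002]] J [ 0.36  0.6   1.7  -0.01  0.83  0.03]
shift [-0.0026 -0.0004 -0.0101] turn options (np.float64(-3.139365735100911), np.float64(0.0022269184888821236))
now out -0.0024 lat 0.0101 ax -0.0100 Ftool [-23.4 -13.6  -7.2] F out/lat/ax [27.  -7.2  1. ]
```

Emit:
send_rows --commands "0 0 -0.002 0 1;0 0 -0.002 0 1;0 0 -0.002 0 1;0 0 -0.002 0 1;0 0 -0.002 0 1;0 0 0 0 1"

```text
time_s: 33.92
eef_pos: [0.5772, 0.2298, 0.092]
orientation: [-0.119, 0.693, 0.117, 0.701]
contact_force: [8.2, -9.9, 16.1]
opening: 0.0186
```

```bash
python3 -c "
from h import *
st(.0,.0,-.009)"
```

```text
t 33.92 pos [0.5772 0.2298 0.092 ] open 0.0186 F [ 8.2 -9.9 16.1] T [-1.57 -1.53  0.08]
axes [[0.011, 0.0, -1.0], [-0.329, 0.944, -0.003], [0.944, 0.329, 0.01]] J [ 0.36  0.59  1.72 -0.01  0.81  0.03]
shift [-0.0018 -0.0007 -0.0041] turn options (np.float64(-3.1403016067195817), np.float64(0.0012910468702114208))
now out -0.0019 lat 0.0041 ax -0.0093 Ftool [-16.  -12.1   4.6] F out/lat/ax [20.   4.5 -1.7]
```

Emit:
send_rows --commands "0 0 -0.0015 0 1;0 0 -0.0015 0 1;0 0 -0.0015 0 1;0 0 0 0 1"

```text
time_s: 34.42
eef_pos: [0.5764, 0.2298, 0.0922]
orientation: [-0.118, 0.691, 0.118, 0.704]
contact_force: [19.0, -5.1, 5.7]
opening: 0.0186
```

```bash
python3 -c "
from h import *
st(.0,.0,-.009)"
```

```text
t 34.42 pos [0.5764 0.2298 0.0922] open 0.0186 F [19.  -5.1  5.7] T [-0.73 -3.41  0.28]
axes [[0.018, 0.003, -1.0], [-0.33, 0.944, -0.003], [0.944, 0.33, 0.018]] J [ 0.36  0.59  1.73 -0.01  0.8   0.03]
shift [-0.0016 -0.0009 -0.0033] turn options (np.float64(-3.1396914886602967), np.float64(0.001901164929496435))
now out -0.0018 lat 0.0034 ax -0.0090 Ftool [ -5.3 -11.1  16.3] F out/lat/ax [10.6 16.3 -6.4]
```

It's blocked again. The fuse probably sits 1–2 mm too far downslope, with its lower end riding on the stop. I'll move it out sideways, shift it upslope, press, and let it back.

Emit:
send_rows --commands "0 0 0.003 0 1;-0.001 -0.0005 0.003 0 1;-0.001 -0.0005 0.003 0 1;-0.001 0.001 0.003 0 1;-0.001 0.0015 0.002 0 1;-0.0005 0.0015 0 0 1;0 0 0 0 1"

```text
time_s: 35.3
eef_pos: [0.5785, 0.2326, 0.093]
orientation: [-0.12, 0.699, 0.116, 0.695]
contact_force: [-4.0, -16.9, 10.4]
opening: 0.0189
```

```bash
python3 -c "
from h import *
st(.0,.009,-.0055)"
```

```text
t 35.3 pos [0.5785 0.2326 0.093 ] open 0.0189 F [ -4.  -16.9  10.4] T [-2.79  0.54  0.19]
axes [[-0.004, -0.006, -1.0], [-0.329, 0.944, -0.005], [0.944, 0.329, -0.006]] J [ 0.37  0.6   1.71 -0.01  0.84  0.03]
shift [-0.0026  0.0001  0.0027] turn options (np.float64(-3.1400376481227408), np.float64(0.0015550054670523394))
now out -0.0021 lat 0.0063 ax -0.0069 Ftool [-10.3 -14.7  -9.4] F out/lat/ax [16.6 -9.3 -6.9]
```

Emit:
send_rows --commands "-0.0015 0.0005 0.002 0 1;-0.001 0.001 0.002 0 1;0 0 0.002 0 1;0 0 0 0 1"

```text
time_s: 35.8
eef_pos: [0.5805, 0.2366, 0.094]
orientation: [-0.12, 0.701, 0.116, 0.693]
contact_force: [-10.4, -11.5, 7.3]
opening: 0.0187
```

```bash
python3 -c "
from h import *
st(.0,.009,-.0055)"
```

```text
t 35.8 pos [0.5805 0.2366 0.094 ] open 0.0187 F [-10.4 -11.5   7.3] T [-1.7   1.81  0.14]
axes [[-0.01, -0.006, -1.0], [-0.329, 0.944, -0.003], [0.944, 0.329, -0.012]] J [ 0.37  0.6   1.69 -0.    0.86  0.04]
shift [-0.0016 -0.003  -0.0005] turn options (np.float64(-3.1404672659215676), np.float64(0.0011253876682255637))
now out -0.0029 lat 0.0095 ax -0.0038 Ftool [ -7.1  -7.5 -13.7] F out/lat/ax [ 10.2 -13.6  -2.5]
```

Emit:
send_rows --commands "0.0015 0.0005 0 0 1;0.0015 0 0 0 1;0.0015 0.0005 -0.001 0 1;0 0 0 0 1"

```text
time_s: 36.3
eef_pos: [0.5807, 0.2376, 0.0915]
orientation: [-0.119, 0.7, 0.117, 0.694]
contact_force: [-11.7, -12.9, 18.2]
opening: 0.0189
```

```bash
python3 -c "
from h import *
st(.0,.0,-.0055)"
```

```text
t 36.3 pos [0.5807 0.2376 0.0915] open 0.0189 F [-11.7 -12.9  18.2] T [-1.78  1.85  0.12]
axes [[-0.007, -0.005, -1.0], [-0.329, 0.944, -0.003], [0.944, 0.329, -0.008]] J [ 0.37  0.61  1.7  -0.    0.85  0.04]
shift [-0.004  -0.004  -0.0101] turn options (np.float64(-3.1404663300036484), np.float64(0.0011263235861447285))
now out -0.0055 lat 0.0100 ax -0.0043 Ftool [-18.1  -8.4 -15.4] F out/lat/ax [ 19.9 -15.3   2.6]
```

It dropped 3 mm further, so it was on the stop. Now letting it back.

Emit:
send_rows --commands "0 0 -0.003 0 1;0 0 -0.003 0 1;0 0 -0.003 0 1;0 0 -0.003 0 1;-0.0005 0 -0.002 0 1;0 0 -0.001 0 1;0 0 0 0 1"

```text
time_s: 37.17
eef_pos: [0.5728, 0.2356, 0.0922]
orientation: [-0.118, 0.695, 0.118, 0.7]
contact_force: [9.2, -1.8, -3.8]
opening: 0.0188
```

```bash
python3 -c "
from h import *
st(-.0055,.0,-.0055)"
```

```text
t 37.17 pos [0.5728 0.2356 0.0922] open 0.0188 F [ 9.2 -1.8 -3.8] T [-0.16 -1.69  0.26]
axes [[0.007, 0.0, -1.0], [-0.329, 0.944, -0.002], [0.944, 0.329, 0.006]] J [ 0.37  0.59  1.73 -0.    0.82  0.04]
shift [ 0.0012 -0.0017 -0.0019] turn options (np.float64(-3.14022735267323), np.float64(0.0013653009165630614))
now out -0.0053 lat 0.0019 ax -0.0034 Ftool [ 3.8 -4.7  8.1] F out/lat/ax [-0.7  8.1 -6. ]
```

Emit:
send_rows --commands "0.0005 0 -0.0015 0 1;0 0 -0.001 0 1;0 0 0 0 1"

```text
time_s: 37.55
eef_pos: [0.5722, 0.2356, 0.0922]
orientation: [-0.118, 0.693, 0.118, 0.701]
contact_force: [12.4, 0.1, -4.1]
opening: 0.0188
```

```bash
python3 -c "
from h import *
st(-.0055,.0,-.0055)
optics.get_image('side')
for d in finder.regions_of('side','good_fuse_a'):
    ys,xs=np.nonzero(d['region']); print(round(d['conf'],2),len(xs),xs.mean().round(2),ys.mean().round(2),xs.min(),xs.max(),ys.min(),ys.max())"
```

```text
t 37.55 pos [0.5722 0.2356 0.0922] open 0.0188 F [12.4  0.1 -4.1] T [ 0.23 -2.37  0.37]
axes [[0.01, 0.002, -1.0], [-0.33, 0.944, -0.001], [0.944, 0.329, 0.01]] J [ 0.37  0.59  1.73 -0.    0.81  0.04]
shift [ 0.0013 -0.0019 -0.0013] turn options (np.float64(-3.1400199884037097), np.float64(0.001572665186083455))
now out -0.0054 lat 0.0013 ax -0.0032 Ftool [ 4.2 -4.  11.7] F out/lat/ax [-1.4 11.8 -5.6]
0.61 65 285.55 246.06 282 289 242 250
0.58 131 231.12 241.47 222 240 236 247
```

Emit:
send_rows --commands "0 0 0.002 0 0.6;0 0 0.001 0 0.6;0 0 0 0 0.6" --newtons 5

```text
time_s: 38.02
eef_pos: [0.571, 0.2352, 0.0919]
orientation: [-0.118, 0.697, 0.117, 0.698]
contact_force: [2.1, -4.1, 7.7]
opening: 0.0354
```

```bash
python3 -c "
from h import *
st(.0,.0,.0)"
```

```text
t 38.02 pos [0.571  0.2352 0.0919] open 0.0354 F [ 2.1 -4.1  7.7] T [-0.68 -0.35 -0.01]
axes [[0.002, -0.001, -1.0], [-0.329, 0.944, -0.001], [0.944, 0.329, 0.001]] J [ 0.37  0.59  1.73 -0.    0.82  0.04]
shift [-0.0066 -0.0002 -0.0001] turn options (np.float64(-3.140752589602382), np.float64(0.0008400639874110993))
now out -0.0057 lat 0.0001 ax -0.0034 Ftool [-7.7 -4.6  0.6] F out/lat/ax [9.  0.6 0.2]
```

Emit:
send_rows --commands "-0.005 0 0 0 0.6;0 0 0 0 1;0 0 0 0 1;0 0 0 0 1" --newtons 5

```text
time_s: 38.52
eef_pos: [0.5703, 0.2364, 0.0959]
orientation: [-0.118, 0.697, 0.118, 0.697]
contact_force: [2.4, 0.0, -0.8]
opening: 0.0196
```

```bash
python3 -c "
from h import *
st(.0,.0,.0)"
```

```text
t 38.52 pos [0.5703 0.2364 0.0959] open 0.0196 F [ 2.4  0.  -0.8] T [ 0.01 -0.48 -0.  ]
axes [[0.001, 0.0, -1.0], [-0.329, 0.944, -0.0], [0.944, 0.329, 0.001]] J [ 0.37  0.59  1.73 -0.    0.83  0.04]
shift [-0.0026 -0.0015  0.0002] turn options (np.float64(-3.1407008547895137), np.float64(0.000891798800279453))
now out -0.0030 lat -0.0002 ax -0.0001 Ftool [ 0.8 -0.8  2.3] F out/lat/ax [-0.3  2.3 -1.1]
```

Laterally the fuse is home: the light re-grip reads lat ≈ 0, as the blown fuse did. I'll back away and look.

Emit:
send_rows --commands "0 0 0 0 0.55;0 0 0 0 0.55;-0.015 -0.008 0 0 0.55;-0.03 -0.015 0 0 0.55;-0.05 -0.02 0 0 0.55;-0.02 -0.055 0 0 0.55;0 -0.06 0 0 0.55;0 -0.06 0 0 0.55;0 -0.06 0 0 0.55"

```text
time_s: 39.65
eef_pos: [0.6619, -0.0287, 0.2124]
orientation: [-0.118, 0.697, 0.118, 0.698]
contact_force: [0.5, 1.2, 0.2]
opening: 0.0396
```

Run:
```python
from h import *
print(env.observe()["time_s"],env.observe()["eef_pos"])
a=optics.get_image('top'); b=optics.get_image('side')
cv2.imwrite('pics/t8.png',a[:,:,::-1]);cv2.imwrite('pics/s8.png',b[:,:,::-1])
A=cv2.resize(a[170:250,170:240],(490,560),interpolation=cv2.INTER_CUBIC)
B=cv2.resize(b[225:275,215:315],(800,400),interpolation=cv2.INTER_CUBIC)[:, :]
B=cv2.resize(b[232:262,260:300],(300,225),interpolation=cv2.INTER_CUBIC);C=cv2.resize(b[180:205,365:425],(300,125),interpolation=cv2.INTER_CUBIC)
can=np.zeros((560,800,3),np.uint8);can[:,:490]=A;can[:225,495:795]=B;can[240:365,495:795]=C
cv2.imwrite('pics/fin8.png',can[:,:,::-1])
for d in finder.regions_of('top','good_fuse_a'):
    ys,xs=np.nonzero(d['region'])
    q=unproj('top',np.c_[xs,ys],.1); print('fuse top',round(d['conf'],2),len(xs),xs.mean().round(2),ys.mean().round(2),((q.mean(0)-SEAT)@np.c_[XC,YC]).round(4))
```

```text
39.65 [ 0.66189962 -0.0286896   0.21243374]
fuse top 0.47 213 196.95 187.5 [-0.0008 -0.0607]
fuse top 0.45 213 211.07 232.53 [0.0009 0.0619]
```

View pics/fin8.png

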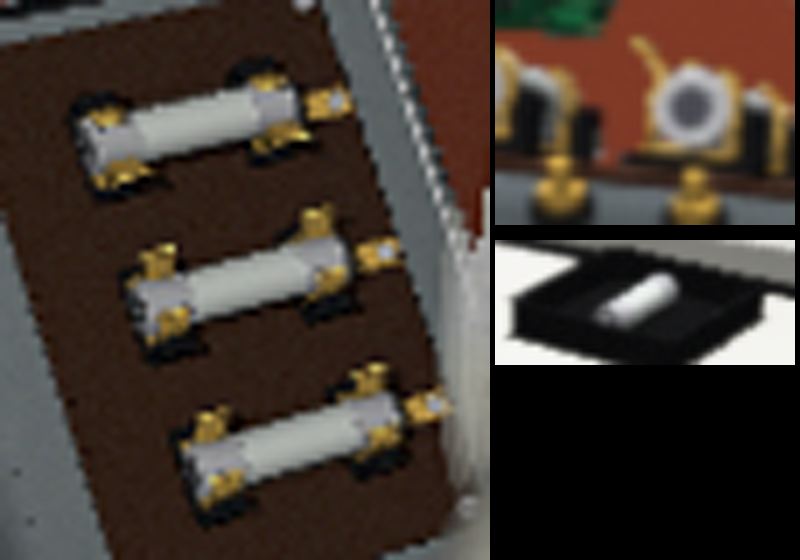

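In the picture the middle fuse lies under both lips like its left neighbour, and the blown fuse lies flat in the tray. I'll compare its axial and lateral seating with the left good fuse numerically.

Run:
```python
from h import *
a=cv2.imread('pics/t8.png').astype(np.float32).mean(2)
p=(.5668,.247,1.905)
def patch(y,x0,x1,w,out,s=.0005):
    xs=np.arange(x0,x1,s);ys=np.arange(-w,w,s);X,Y=np.meshgrid(xs,ys)
    q=proj('top',base2w(p,np.c_[X.ravel(),Y.ravel()+y,np.full(X.size,out)])).astype(np.float32).reshape(*X.shape,2)
    return cv2.remap(a,q[...,0],q[...,1],cv2.INTER_CUBIC)
def cmp(x0,x1,w,out):
    t=patch(.062,x0,x1,w,out); m=patch(0,x0-.006,x1+.006,w+.006,out)
    r=cv2.matchTemplate(m,t,cv2.TM_CCOEFF_NORMED);_,c,_,l=cv2.minMaxLoc(r)
    return (l[0]*.5-6,l[1]*.5-6,round(c,3))
for n,g in dict(fuse=(-.045,.045,.009,.032),lower=(-.045,-.02,.012,.032),upper=(.02,.045,.012,.032),terminal=(-.066,-.045,.012,.012),ceramic=(-.028,.028,.006,.034)).items(): print(n,"dx,dy mm",cmp(*g))
```

```text
fuse dx,dy mm (0.0, 0.0, 0.949)
lower dx,dy mm (-0.5, 0.5, 0.946)
upper dx,dy mm (0.5, 0.0, 0.936)
terminal dx,dy mm (-0.5, 0.0, 0.869)
ceramic dx,dy mm (-1.0, 0.0, 0.852)
```

```bash
python3 -c "
from h import *
print(workorder.job_done(),env.observe()['time_s'])"
```

```text
the job is handed in; nothing more can be done
the job is handed in; nothing more can be done
```

The blown fuse, from the middle way, is lying in the tray, and the spare is clipped into the middle way. I handed the job in at about 39.7 s of the 48 s allowed.

- **Blown fuse:** I moved it sideways about 9.5 mm towards the springy jaws before lifting it out along the face normal. The sideways push reached about 24 N, against the springy leaves rather than the lips. I saw no resistance to the lift.
- **Spare:** The tool only points down, so I tilted the spare to about 32° by pressing its end on the base between two ways. It then took three tries to seat:
  - First it caught on the flare of the leaf.
  - Then the lower end would not go home, apparently because it was riding on the stop. The first re-grip showed it stuck about 3 mm off, and a second try to let it back from there also failed.
  - After I moved it out sideways again and up the slope, it dropped about 3 mm further and went back under both lips.

**Last checks:** A light re-grip read the spare about 0.2 mm off centre, much like the blown fuse before removal. In the final picture it looks like its left neighbour, and image matching put it within 0.5 to 1 mm of that fuse. The blown fuse lies flat in the tray, and both good fuses look in place.

**Disagreed or unchecked:**
- The fuse finder did not report the new middle fuse in the last top picture.
- By eye, the gap below the spare looked about 1 mm wider than its neighbour's.
- I could not measure the height of the lower end directly.
- I did not check the jar, driver, loupe and module again at the end.

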